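# Scoop the dice into the lidded box

### The job

The dice scoop is parked with its handle under the low rack: draw it out, set it down on the table clear of the rack and let go, then take it by its handle. With the scoop, never with the hand, lift dice out of the tray and tip at least three of the six into the wooden box; any others stay in the tray, none on the table. Finally lay the scoop down right way up on the table, press the box's lid fully shut, and leave all the other things where they are.

Things in the scene. Friction and masses are not known exactly. Their poses are not given: they have to be found in the camera images.
- scoop: Aluminium flat shovel scoop, 0.18 kg. Origin: centre of the bowl's underside; x to the open mouth, z up. Bowl 84 mm long, 68 wide outside, 62 inside; sides 30 high, rear wall 34, floor 3 thick, thinning over 22 mm to a sharp lip at x = 42. Stands stably on the table (centre of mass about 25 mm behind origin). At the start its bowl sticks out in front of the rack, handle under the board.
- scoop_handle: The scoop's handle (fixed to the scoop): a wooden bar 80 mm long (x -40 to 40), 14 mm wide (y), 18 mm high (z); origin at its middle, which lies at (-105, 0, 58) mm in the scoop's frame, axes as the scoop's. A 12 mm wide aluminium neck runs from its front end down to the bowl's rear wall.
- rack: Fixed low wooden rack: a board 160 mm deep (its x) and 240 mm wide (its y) on 18 mm legs at its y ends; 95 mm clear below the board, board top at 113 mm, chip tray on it up to 155 mm. Origin on the table under its centre; the scoop sticks out of its front, which faces its own -x (front edge at x = -80 mm).
- tray: Fixed dark wooden dice tray, open on top, 180 mm (x) by 114 mm (y) outside, 30 mm high, walls and floor 5 mm thick. Origin: centre of its underside, x is its long axis pointing away from the robot. The dice start in its far half (x above 10 mm), in two rows across. Tray and box may have swapped places.
- die0: Ivory die, a 20 mm cube with 3 mm rounded edges and dark pips, 11 g; origin at its centre; slides out of the scoop when it is tipped about 40 degrees or more
- die1: Ivory die, a 20 mm cube with 3 mm rounded edges and dark pips, 11 g; origin at its centre; like the others
- die2: Ivory die, a 20 mm cube with 3 mm rounded edges and dark pips, 11 g; origin at its centre; like the others
- die3: Ivory die, a 20 mm cube with 3 mm rounded edges and dark pips, 11 g; origin at its centre; like the others
- die4: Ivory die, a 20 mm cube with 3 mm rounded edges and dark pips, 11 g; origin at its centre; like the others
- die5: Ivory die, a 20 mm cube with 3 mm rounded edges and dark pips, 11 g; origin at its centre; like the others
- tub: Fixed wooden box, 110 mm (x) by 120 mm (y) outside, 75 mm high, walls and floor 5 mm thick, open on top while its lid is up. Origin: centre of its underside; its lid is hinged along its far (+x) top edge, the lid standing up behind the opening.
- lid (a joint): Opening angle of the box's lid in rad: 0 = shut flat on the rim, 1.57 = upright, 1.9 = leaning back at its stop. It stays where it is left (friction 0.07 N m, about 0.7 N at its edge, no spring or latch) and is pushed shut from behind and above.
- lid_edge (a point): Middle of the lid's free edge, 112 mm from the hinge; the lid is 6 mm thick, 120 mm wide; a 30 mm wide brass tab sticks out another 11 mm there
- lid_hinge (a point): Middle of the lid's hinge axis, at (55, 0, 75) mm in the box's frame; the axis runs along the box's y
- mug: Bystander: white mug, 80 mm across, 90 mm high; origin centre of underside
- bottle: Bystander: amber bottle, 60 mm across, 200 mm high; origin centre of underside
- chips: Bystander: stack of chips, 40 mm across, 45 mm high; origin centre of underside
- cards: Bystander: card box lying flat, 90 x 65 x 20 mm; origin centre of underside
- chalk: Bystander: cube of cue chalk, 23 mm, between the robot and the tray and box; origin centre of underside
- coaster: Bystander: cork coaster, 94 mm across, 6 mm high; origin centre of underside
There are look-alikes about, which are no part of the job. Several things look just like the scoop: the one meant starts farthest to the robot's left.

How it is judged:
By the outcome, as a careful person would: the job done as asked, in the order asked, and still so for the second after the job is handed in, with the robot touching nothing.
It also fails if it takes over 72 s, if anything falls off the work surface, if the arm or the gripper's body presses on something with over 40 N, if the wrist force passes 120 N, or if a joint passes its speed limit or range.

### The arm

A 6-joint arm with a two-finger parallel gripper is mounted at the origin on the work surface. World frame = base frame: x ahead of the robot, y to its left, z up, the work surface at z = 0. Lengths are in m, angles in rad, forces in N, time in s.
With the tool pointing down it reaches from about 0.375 to 0.975 m from the base axis. Payload 3.8 kg.
Tool frame: the origin (TCP) lies at the very end of the fingers, on their centre line; the grasp point (between the pads) lies 19 mm behind it (manip.hold_point_z is the distance from the TCP to the grasp point, in m); z points along the fingers, y is the line along which they close (so a half turn about z gives the same grasp; the last joint's range is limited). The gripper opens to 88 mm and grips with 3 to 60 N. Pads are 18 mm wide; open, the fingers measure 123 mm over their backs; the gripper's body (75 mm by 187 mm) begins 45 mm behind the grasp point.
Start: joints at [-0.037, 0.264, 1.604, -0, 1.274, -0.037], TCP at [0.675, -0, 0.207] pointing down, gripper open.
Joint ranges: [-2.63, 2.63], [-0.94, 2.18], [0.31, 2.57], [-1.31, 4.45], [0, 2.66], [-2.55, 2.55]. Speed limits (rad/s): [2.57, 2.57, 3.14, 3.14, 3.14, 3.14].

### API

Orientations are given as [roll, pitch, yaw] about the fixed x, y, z axes, in that order (R = Rz(yaw) Ry(pitch) Rx(roll)).
In Python, from workcell import manip gives the robot as it stands. The module is installed in compiled form; this text tells all that it offers.
- The arm moves only by the shell command python3 -m pendant 'ROWS' [OPENING]. ROWS is JSON, a list of rows, each a list of 4 numbers: the shift along the tool's x, y, z in m, then the turn about the tool's z in rad. A call has 1 to 5 rows; each row is the pose to reach, as a shift and turn from the pose commanded when the call began, along the tool's axes at that moment; what a row does not reach only later rows make up. A row lasts 1/12 s, in which the tool goes at most 41.7 mm and 7.16 degrees, less where a joint would pass 70% of its speed; a pose out of reach is approached as far as the arm can. A call with a gripper value outside its range is refused whole. OPENING is the finger opening in m, from 0 to 0.0881, set as the call begins (- or left out, the last holds). The fingers move at their own pace and stop on an object; the grip force is fixed at half the most. Time passes only in rows, so rows that repeat a pose let the fingers close. It gives the time, the measured TCP pose, the force, the opening and the grip force at its end, in the units of the state.
- manip.sense(): the state, without advancing time (a new reading comes with each control period).
- manip.get_image(name): name is "scene" or "side" or "wrist"; returns (picture, depth): 384x512x3 uint8, red, green, blue; 384x512 float32, m along the optical axis (not along the pixel's ray), 0 where there is no reading.
- manip.camera_info(name): a dict with "vfov" (degrees; the focal length in pixels is half the picture's height over the tangent of half this angle, whatever the lens; pixels are square), "cx", "cy" (the principal point, pixels), "world_from_camera" (4x4, takes a point from camera to world coordinates). Camera axes: x right, y down, z forward; pixel columns grow to the right and rows downward; lengths in m; the calibration is good to about 2 mm. A picture is of the moment at which its call begins: read the wrist's pose just before it. camera_info takes no time and is no camera call; for the wrist camera it gives the pose at the moment of the call.
- manip.job_done(): hands the job in; it is judged then, once.
The state is a dict: "t": time; "joint_positions": joint angles; "joint_vel": joint speeds; "joint_efforts": joint torques, N m; "eef_pos": TCP position; "orientation": TCP orientation; "wrist_force": force on the tool from outside, world axes, zero at the start; "torque": the same for the moment, N m; "opening": finger opening in m; "grasp_force": force on a finger pad.
Only numpy, scipy, OpenCV 4.12 (cv2) and the standard library are available. Lean on these libraries where they do the work, as an engineer would, in place of code of your own. Each camera call takes 0.05 s, during which the arm holds its last target. There are 200 camera calls.

## Working session

There is one attempt and no reset: what is moved stays moved. The work goes in short steps, Python scripts to look and compute and a shell command to move; the robot and the scene stay as the last step left them, time stands still between calls to the robot, and variables do not carry over. Pictures are saved under pics/ and viewed, at most 10 in all, crops included, and the job is handed in when it is done.

```bash
mkdir -p pics; cat > h.py <<'E'
import numpy as np, cv2, pickle
from workcell import manip
def grab(n,tag):
    c=manip.camera_info(n); im,d=manip.get_image(n)
    pickle.dump((c,im,d),open(f'pics/{tag}.pkl','wb')); return c,im,d
def K(c):
    f=192/np.tan(np.radians(c['vfov'])/2); return f,c['cx'],c['cy']
def cloud(c,d):
    f,cx,cy=K(c); v,u=np.mgrid[:d.shape[0],:d.shape[1]]
    P=np.stack([(u-cx)/f*d,(v-cy)/f*d,d,np.ones_like(d)],-1)@np.array(c['world_from_camera']).T
    P=P[...,:3]; P[d==0]=np.nan; return P
def load(tag): return pickle.load(open(f'pics/{tag}.pkl','rb'))
E
python3 - <<'E'
from h import *
for n in ('scene','side','wrist'):
    c,im,d=grab(n,n+'0'); cv2.imwrite(f'pics/{n}0.png',cv2.resize(im[...,::-1],(800,600),interpolation=cv2.INTER_CUBIC))
    print(n,c['vfov'],c['cx'],c['cy'],np.round(c['world_from_camera'],3).tolist(),(d==0).mean())
    P=cloud(c,d)
    print(np.round(P[40::50,30::50],3).tolist() if n=='scene' else '')
s=manip.sense(); print(s)
E
```

```text
scene 43.63826265488928 255.72364438311706 192.2737774866651 [[-0.189, 0.754, -0.629, 1.404], [0.982, 0.149, -0.116, 0.137], [0.006, -0.639, -0.769, 1.101], [0.0, 0.0, 0.0, 1.0]] 0.0038503011067708335
[[[-0.796, -1.627, -0.505], [-0.779, -1.291, -0.452], [-0.181, -0.677, 0.002], [-0.225, -0.481, -0.001], [0.679, -0.045, 0.622], [0.058, -0.036, 0.233], [0.068, 0.121, 0.259], [-1.249, 0.402, -0.532], [-1.225, 0.681, -0.481], [-1.249, 0.959, -0.461]], [[-0.123, -1.191, -0.285], [0.152, -0.744, -0.003], [0.121, -0.565, 0.001], [0.083, -0.389, -0.001], [0.05, -0.21, 0.001], [0.712, 0.053, 0.553], [-0.024, 0.145, -0.001], [-0.056, 0.324, 0.002], [-0.099, 0.504, -0.003], [-0.124, 0.68, 0.004]], [[0.425, -0.797, -0.004], [0.394, -0.636, -0.003], [0.367, -0.473, 0.002], [0.334, -0.314, 0.001], [0.299, -0.154, -0.003], [0.268, 0.008, -0.001], [0.237, 0.169, -0.0], [0.203, 0.331, -0.002], [0.172, 0.493, -0.001], [0.144, 0.653, 0.003]], [[0.625, -0.693, -0.002], [0.6, -0.543, 0.004], [0.567, -0.399, -0.001], [0.573, -0.237, 0.043], [0.509, -0.106, -0.002], [0.483, 0.041, 0.002], [0.455, 0.188, 0
[... 1200 characters left out ...]
 array([-3.69034983e-02,  2.64623679e-01,  1.60502149e+00, -1.08580271e-05,
        1.27372596e+00, -3.69095192e-02]), 'joint_vel': array([-1.59813628e-07, -3.82417344e-03, -2.09308415e-03,  1.72172459e-05,
       -1.35333639e-03,  3.81578373e-04]), 'joint_efforts': array([-3.11732474e-04, -5.02845919e+01, -3.57470334e+01,  7.29960459e-02,
        2.49771774e-02, -9.00718305e-05]), 'eef_pos': array([6.74400429e-01, 1.40558593e-05, 2.05465678e-01]), 'orientation': array([-3.13981501e+00, -5.52580052e-05,  1.57080549e+00]), 'wrist_force': array([ 0.05135465,  0.9975374 , -0.17608982]), 'torque': array([-0.03187963, -0.0091108 ,  0.05593574]), 'grasp_force': 0.0, 'opening': 0.08803584164544703}
```

View pics/scene0.png

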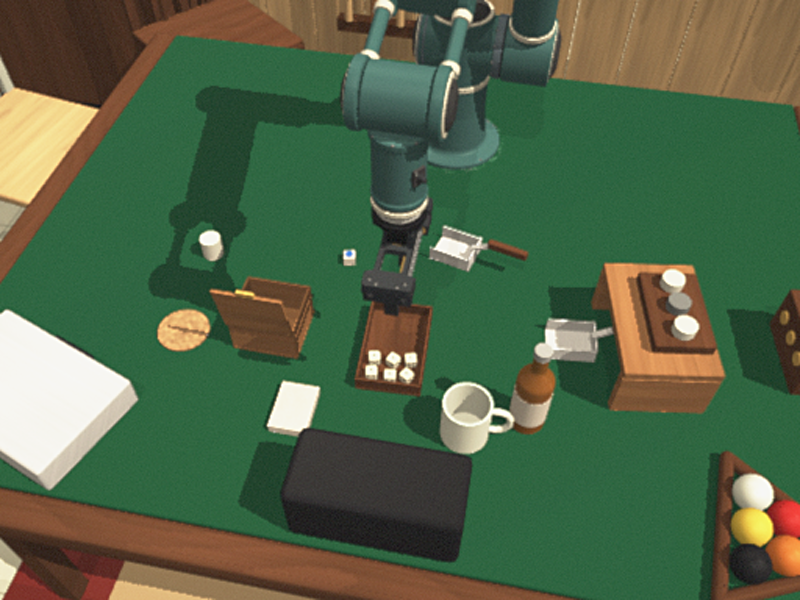

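View pics/side0.png

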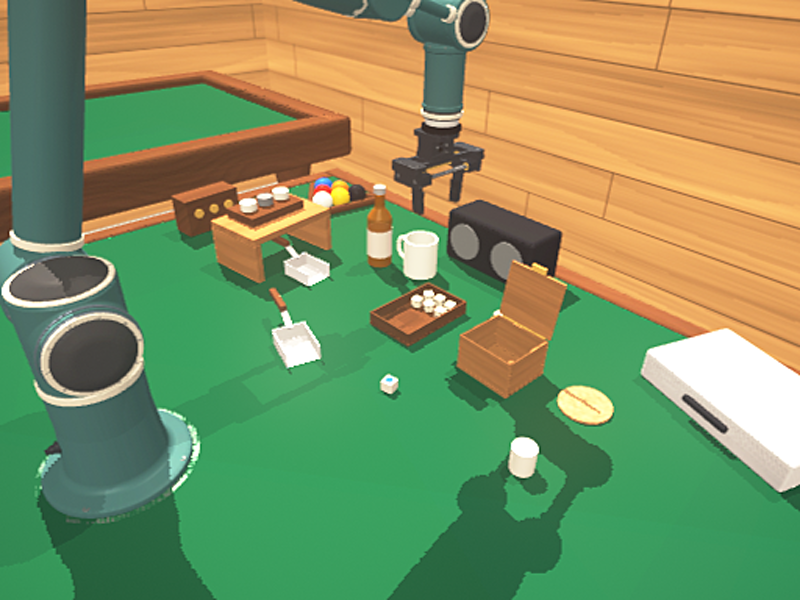

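```bash
python3 - <<'E'
from h import *
out=np.zeros((600,800,3),np.uint8)
# col=(0.56-y)*1000/1.08 ; row=(1.0-x)*1000/1.08
for tag in ('side0','scene0'):
    c,im,d=load(tag)
    im3=cv2.resize(im,None,fx=3,fy=3,interpolation=cv2.INTER_CUBIC); d3=cv2.resize(cv2.medianBlur(d,3),None,fx=3,fy=3,interpolation=cv2.INTER_NEAREST)
    # use pixel coords of the upsampled image
    f,cx,cy=K(c); v,u=np.mgrid[:d3.shape[0],:d3.shape[1]]; u=(u+.5)/3-.5; v=(v+.5)/3-.5
    P=np.stack([(u-cx)/f*d3,(v-cy)/f*d3,d3,np.ones_like(d3)],-1)@np.array(c['world_from_camera']).T
    m=(d3>0)&(P[...,2]<0.25)&(P[...,2]>-.02)
    p=P[m];col=im3[m];o=np.argsort(p[:,2]);p=p[o];col=col[o]
    C=np.round((0.56-p[:,1])/.00108).astype(int);R=np.round((1.0-p[:,0])/.00108).astype(int)
    k=(C>=1)&(C<799)&(R>=1)&(R<599)
    for a in (0,1):
        for b in (0,1): out[R[k]+a,C[k]+b]=col[k]
    np.save(f'pics/{tag}_pc.npy',np.c_[p,col])
cv2.imwrite('pics/top0.png',out[...,::-1])
E
```

```text
(no output)
```

View pics/top0.png

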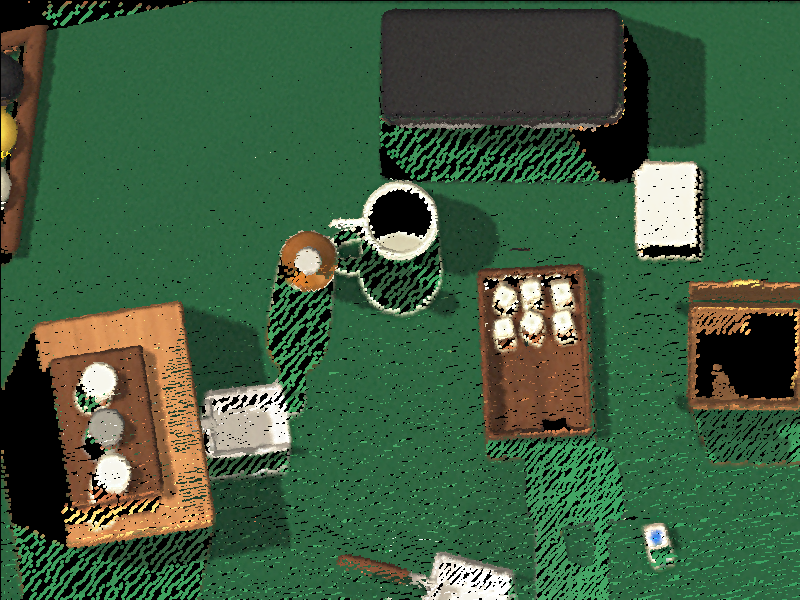

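```bash
python3 - <<'E'
from h import *
for tag in ('scene0','side0'):
    p=np.load(f'pics/{tag}_pc.npy')[:, :6]
    def reg(x0,x1,y0,y1,z0,z1): 
        return p[(p[:,0]>x0)&(p[:,0]<x1)&(p[:,1]>y0)&(p[:,1]<y1)&(p[:,2]>z0)&(p[:,2]<z1)]
    def rect(n,q):
        if len(q)<30: print(n,len(q));return
        r=cv2.minAreaRect((q[:,:2]*1000).astype(np.float32)); print(tag,n,len(q),np.round(r[0],1),np.round(r[1],1),round(r[2],1),'ztop',np.round(np.percentile(q[:,2],[50,98])*1000,1))
    rect('scoop',reg(.47,.6,.24,.335,.018,.045))
    rect('scoopfloor',reg(.51,.57,.26,.32,-.01,.012))
    rect('tray',reg(.5,.73,-.09,.05,.024,.045))
    rect('tub',reg(.54,.685,-.33,-.17,.068,.082))
    rect('lidtop',reg(.65,.75,-.33,-.17,.165,.25))
    rect('bottle',reg(.66,.76,.17,.28,.1,.25))
    rect('mug',reg(.70,.82,.08,.17,.08,.11))
    rect('rack',reg(.42,.7,.3,.6,.105,.12))
    # dice: bright pts in tray
    q=reg(.62,.71,-.075,.04,.015,.04); q=q[q[:,3:6].min(1)>140]
    G=np.zeros((220,260),np.uint8)
    G[((.71-q[:,0])*2000).astype(int),((.045-q[:,1])*2000).astype(int)]=255
    G=cv2.morphologyEx(G,cv2.MORPH_CLOSE,np.ones((5,5))); G=cv2.erode(G,np.ones((7,7)))
    n,l,st,ce=cv2.connectedComponentsWithStats(G)
    for i in range(1,n):
        if st[i,4]>150: print('die',np.round([.71-ce[i,1]/2000,.045-ce[i,0]/2000],4),st[i,4])
E
```

```text
scene0 scoop 2056 [547.8 293.8] [73.6 84.9] 6.2 ztop [26.  37.9]
scene0 scoopfloor 2584 [537.6 290. ] [50.7 60.8] 1.2 ztop [3.6 9.7]
scene0 tray 4284 [622.1 -15.8] [183.3 116.4] 2.9 ztop [26.8 30.8]
scene0 tub 2251 [ 620.1 -244. ] [124.2 121.2] 90.0 ztop [72.6 80.8]
scene0 lidtop 2553 [ 694.2 -244. ] [122.3  11.6] 88.8 ztop [181. 196.]
scene0 bottle 6021 [727.3 227.6] [60.6 49.1] 83.9 ztop [138.1 200.9]
scene0 mug 2331 [764.5 128.6] [80.3 80.1] 42.5 ztop [87.4 90.6]
scene0 rack 21599 [544.4 427.4] [243.2 163.4] 8.8 ztop [113.1 117.2]
side0 scoop 1112 [546.7 295.8] [75.1 82.2] 3.5 ztop [23.8 33.5]
side0 scoopfloor 860 [540. 290.] [59.8 60. ] 89.9 ztop [ 1.7 11.1]
side0 tray 2312 [621.  -14.5] [183.9 119.2] 3.3 ztop [26.  29.1]
side0 tub 3642 [ 618.6 -242.1] [124.8 118.2] 89.8 ztop [72.3 81.3]
side0 lidtop 2764 [ 691.9 -243.4] [ 14.2 122.2] 0.5 ztop [176.8 193.5]
side0 bottle 2701 [714.3 222.1] [46.2 58.8] 63.0 ztop [134.6 198.3]
side0 mug 986 [764.9 130.3] [80.8 84.8] 68.1 ztop [84.3 88.6]
side0 rack 6646 [542.8 425.2] [244.4 163.4] 8.4 ztop [111.4 118.9]
```

```bash
python3 -m pendant '[[0.038,-0.017,0,-0.1],[0.076,-0.034,0,-0.1],[0.114,-0.051,0,-0.1],[0.152,-0.068,0,-0.1],[0.19,-0.085,0,-0.105]]'
python3 -m pendant '[[0.033,-0.011,0.02,0],[0.066,-0.022,0.04,0],[0.098,-0.032,0.06,0],[0.098,-0.032,0.06,0]]'
python3 - <<'E'
from h import *
c,im,d=grab('wrist','w1'); P=cloud(c,d).reshape(-1,3); s=manip.sense(); print(s['eef_pos'],s['orientation'],s['joint_positions'])
q=P[(P[:,0]>.46)&(P[:,0]<.62)&(P[:,1]>.2)&(P[:,1]<.345)&(P[:,2]>.02)&(P[:,2]<.045)]
print(cv2.minAreaRect((q[:,:2]*1000).astype(np.float32)),np.percentile(q[:,2],[50,98]))
t=P[(P[:,2]<.01)]; print('table z',np.nanmedian(t[:,2]))
cv2.imwrite('pics/w1.png',im[...,::-1])
E
```

```text
t: 0.57
eef_pos: [0.5887, 0.1913, 0.2061]
orientation: [-3.141, 0.0, 1.675]
wrist_force: [0.8, 0.9, 0.6]
opening: 0.0879
grasp_force: 0.0
t: 0.9
eef_pos: [0.542, 0.2876, 0.1413]
orientation: [-3.133, 0.0, 1.68]
wrist_force: [-0.7, -0.0, -1.4]
opening: 0.0882
grasp_force: 0.0
[0.54411715 0.28567058 0.14310655] [-3.13549732e+00  1.63325834e-03  1.68029672e+00] [4.42658577e-01 2.01679823e-01 1.80017610e+00 4.93796210e-04
 1.14603107e+00 3.32958251e-01]
((545.29541015625, 296.8753967285156), (68.2436752319336, 91.81346130371094), 6.134525775909424) [0.03045671 0.04385583]
table z 0.0002478314507006196
```

View pics/w1.png

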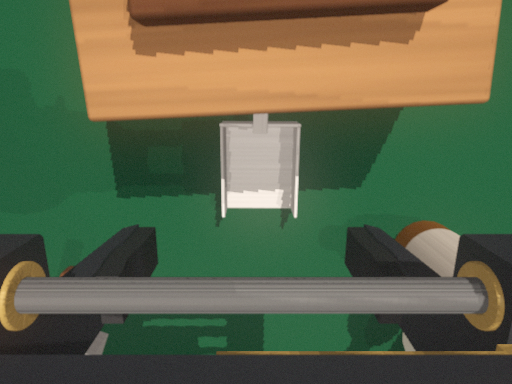

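```bash
python3 -m pendant '[[0,0,0.03,0],[0,0,0.06,0],[0,0,0.09,0],[0,0,0.1,0],[0,0,0.1,0]]'; python3 -c "
from workcell import manip;print(manip.sense()['eef_pos'])"
```

```text
t: 1.37
eef_pos: [0.5459, 0.2819, 0.0434]
orientation: [-3.136, 0.002, 1.675]
wrist_force: [0.0, -0.1, -0.3]
opening: 0.0882
grasp_force: 0.0
[0.54587194 0.28194794 0.04340987]
```

```bash
python3 -m pendant '[[0,0,0.03,0],[0,0,0.037,0],[0,0,0.037,0]]'; python3 -m pendant '[[0,0,0,0],[0,0,0,0],[0,0,0,0],[0,0,0,0],[0,0,0,0]]' 0.055
```

```text
t: 1.62
eef_pos: [0.5471, 0.2831, 0.0088]
orientation: [-3.139, 0.001, 1.675]
wrist_force: [-0.2, -0.8, -0.1]
opening: 0.0881
grasp_force: 0.0
t: 2.03
eef_pos: [0.5486, 0.2845, 0.0107]
orientation: [3.14, -0.001, 1.676]
wrist_force: [-0.7, 0.3, -0.6]
opening: 0.057
grasp_force: 0.0
```

```bash
python3 - <<'E'
from h import *
c,im,d=grab('wrist','w2'); s=manip.sense(); print(s['eef_pos'],s['opening'],s['grasp_force'])
c2,im2,d2=grab('side','s2')
P=cloud(c2,d2); q=P[(P[...,0]>.46)&(P[...,0]<.62)&(P[...,1]>.2)&(P[...,1]<.33)&(P[...,2]>.02)&(P[...,2]<.04)]
o=np.hstack([im[150:,80:430],cv2.resize(im2[130:210,150:250],(292,234),interpolation=cv2.INTER_CUBIC)])
cv2.imwrite('pics/w2.png',o[...,::-1])
E
```

```text
[0.54836207 0.28434558 0.0103349 ] 0.05521173645174846 0.0
```

View pics/w2.png

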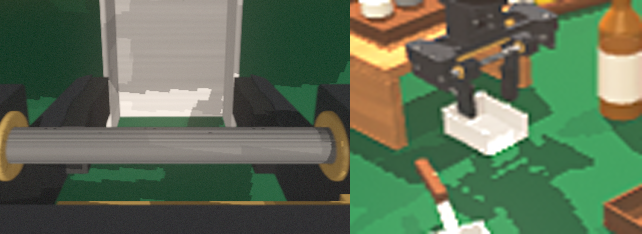

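```bash
python3 - <<'E'
from h import *
c2,im2,d2=load('s2')
P=cloud(c2,d2); 
r=cv2.resize(im2[140:200,160:250],(540,360),interpolation=cv2.INTER_CUBIC)
for (v,u) in [(v,u) for v in range(150,196,3) for u in range(186,232,4)]:
    p=P[v,u]; k=im2[v,u]
    if p[2]>.015: print((v,u),np.round(p*1000).astype(int),k, end=' | ')
E
```

```text
(150, 186) [480 243 144] [119  94  63] | (150, 190) [505 259 130] [79 74 69] | (150, 194) [640 447  18] [144 106  80] | (150, 198) [536 257 121] [106 102  97] | (150, 202) [651 405  30] [133  91  62] | (150, 206) [586 280  97] [65 63 62] | (150, 210) [661 363  43] [174 108  65] | (153, 186) [487 257 125] [225 176 104] | (153, 190) [493 241 129] [67 64 62] | (153, 194) [512 245 121] [112  82  62] | (153, 202) [574 290  85] [59 58 58] | (153, 206) [586 282  84] [64 64 61] | (153, 210) [661 365  29] [161 103  62] | (156, 186) [482 250 117] [84 77 68] | (156, 190) [494 244 116] [66 63 60] | (156, 202) [576 294  70] [60 58 58] | (156, 206) [583 278  74] [61 60 58] | (156, 210) [661 365  16] [159 102  63] | (159, 186) [501 283  87] [69 66 62] | (159, 190) [508 268  91] [69 64 61] | (159, 202) [575 294  58] [71 61 60] | (159, 206) [579 274  65] [62 62 59] | (162, 186) [505 292  70] [95 99 89] | (162, 190) [507 268  79] [65 62 57] | (162, 194) [564 333  34] [255 255 255] | (162, 202) [575 296  45] [67 64 58] | (162, 206) [583 281  48] [67 60 58] | (165, 190) [507 270  66] [70 68 64] | (165, 194) [564 335  20] [223 206 192] | (165, 198) [576 325  20] [233 222 208] | (165, 202) [580 304  27] [213 213 188] | (168, 186) [523 327  25] [199 185 170] | (168, 190) [508 273  53] [62 62 58] | (168, 202) [577 301  17] [232 221 206] | (168, 206) [580 279  25] [250 236 227] | (171, 186) [512 309  23] [235 225 211] | (171, 210) [581 255  21] [222 207 189] | (174, 190) [514 287  19] [231 221 205] | (174, 194) [515 261  31] [251 243 234] | (177, 194) [517 265  15] [234 224 211] |
```

```bash
python3 - <<'E'
from h import *
c2,im2,d2=load('s2'); P=cloud(c2,d2)
for u in (188,190,192,202,204,206):
    print(u,[(v,*np.round(P[v,u]*1000).astype(int),int(im2[v,u].mean())) for v in range(158,182,2)])
c,im,d=load('w2');P=cloud(c,d);
# dark points seen from the wrist
for v in range(250,300,8): print(v,[(u,*np.round(P[v,u]*1000).astype(int),int(im[v,u].mean())) for u in (150,165,180,190,200,260,310,320,330,340)])
E
```

```text
188 [(158, np.int64(504), np.int64(275), np.int64(93), 65), (160, np.int64(505), np.int64(277), np.int64(84), 67), (162, np.int64(504), np.int64(277), np.int64(76), 69), (164, np.int64(505), np.int64(279), np.int64(67), 67), (166, np.int64(505), np.int64(280), np.int64(59), 64), (168, np.int64(507), np.int64(285), np.int64(48), 72), (170, np.int64(532), np.int64(329), np.int64(12), 216), (172, np.int64(513), np.int64(297), np.int64(24), 224), (174, np.int64(516), np.int64(303), np.int64(12), 220), (176, np.int64(512), np.int64(298), np.int64(7), 226), (178, np.int64(510), np.int64(296), np.int64(0), 136), (180, np.int64(505), np.int64(289), np.int64(-4), 68)]
190 [(158, np.int64(508), np.int64(268), np.int64(94), 63), (160, np.int64(509), np.int64(271), np.int64(85), 64), (162, np.int64(507), np.int64(268), np.int64(79), 61), (164, np.int64(506), np.int64(268), np.int64(71), 63), (166, np.int64(507), np.int64(271), np.int64(62), 66), (168, np.int64(508), np.int64(273), np.int64(53), 60), (170, np.int64(546), np.int64(337), np.int64(4), 155), (172, np.int64(513), np.int64(283), np.int
[... 6274 characters left out ...]
), 140), (340, np.int64(564), np.int64(310), np.int64(123), 141)]
298 [(150, np.int64(523), np.int64(305), np.int64(125), 133), (165, np.int64(526), np.int64(306), np.int64(126), 132), (180, np.int64(530), np.int64(306), np.int64(125), 134), (190, np.int64(531), np.int64(306), np.int64(124), 134), (200, np.int64(534), np.int64(306), np.int64(124), 135), (260, np.int64(546), np.int64(308), np.int64(125), 137), (310, np.int64(557), np.int64(309), np.int64(126), 144), (320, np.int64(559), np.int64(309), np.int64(125), 143), (330, np.int64(561), np.int64(309), np.int64(125), 130), (340, np.int64(564), np.int64(309), np.int64(124), 130)]<stdin>:4: RuntimeWarning: invalid value encountered in cast
```

```bash
python3 - <<'E'
from h import *
for t in ('side0','scene0'):
    c,im,d=load(t); P=cloud(c,d)
    m=(np.abs(P[...,0]-.674)<.12)&(np.abs(P[...,1])<.06)&(P[...,2]>.12)&(P[...,2]<.4)
    q=P[m]; 
    for z in np.arange(.19,.30,.01):
        k=q[(q[:,2]>z)&(q[:,2]<z+.01)]; print(t,round(z,2),len(k),np.round([k[:,0].min(),k[:,0].max(),k[:,1].min(),k[:,1].max()],3) if len(k) else '')
E
```

```text
side0 0.19 0 
side0 0.2 0 
side0 0.21 0 
side0 0.22 0 
side0 0.23 16 [ 0.617  0.725 -0.011  0.007]
side0 0.24 41 [ 0.614  0.729 -0.011  0.011]
side0 0.25 50 [ 0.613  0.733 -0.013  0.009]
side0 0.26 44 [ 0.612  0.733 -0.011  0.009]
side0 0.27 50 [ 0.61   0.737 -0.014  0.011]
side0 0.28 46 [ 0.609  0.736 -0.012  0.009]
side0 0.29 19 [ 0.618  0.738 -0.013  0.004]
scene0 0.19 0 
scene0 0.2 0 
scene0 0.21 0 
scene0 0.22 0 
scene0 0.23 1 [ 0.628  0.628 -0.006 -0.006]
scene0 0.24 24 [ 0.629  0.734 -0.009  0.01 ]
scene0 0.25 25 [ 0.626  0.735 -0.009  0.01 ]
scene0 0.26 30 [ 0.63   0.738 -0.011  0.01 ]
scene0 0.27 2 [ 0.734  0.736 -0.008  0.001]
scene0 0.28 0 
scene0 0.29 0
```

```bash
python3 -m pendant '[[0,0,0,0],[0,0,0,0],[0,0,0,0],[0,0,0,0]]' 0.0881; python3 -m pendant '[[0,0,0.01,0],[0,0,0.02,0],[0,0,0.027,0],[0,0,0.027,0]]';python3 -m pendant '[[0,0,0,0],[0,0,0,0],[0,0,0,0],[0,0,0,0]]' 0.055
```

```text
t: 2.47
eef_pos: [0.5478, 0.2841, 0.0094]
orientation: [-3.141, 0.0, 1.676]
wrist_force: [-0.2, 0.7, -0.7]
opening: 0.0796
grasp_force: 0.0
t: 2.8
eef_pos: [0.5456, 0.283, -0.0205]
orientation: [-3.137, 0.002, 1.676]
wrist_force: [-1.0, -0.3, -0.5]
opening: 0.0882
grasp_force: 0.0
t: 3.13
eef_pos: [0.5483, 0.2843, -0.0171]
orientation: [3.141, -0.0, 1.676]
wrist_force: [-0.0, -0.4, -0.5]
opening: 0.0677
grasp_force: 30.0
```

```bash
python3 -m pendant '[[-0.015,0,0,0],[-0.045,0,0,0],[-0.075,0,0,0],[-0.105,0,0,0],[-0.135,0,0,0]]'; python3 -m pendant '[[-0.025,0,0,0],[-0.045,0,0,0],[-0.045,0,0,0],[-0.045,0,0,0]]';python3 -m pendant '[[0,0,0,0],[0,0,0,0],[0,0,0,0],[0,0,0,0],[0,0,0,0]]' 0.0881
```

```text
t: 3.55
eef_pos: [0.5621, 0.1482, -0.0171]
orientation: [3.141, 0.0, 1.676]
wrist_force: [-0.8, -0.1, -1.4]
opening: 0.0678
grasp_force: 30.0
t: 3.88
eef_pos: [0.567, 0.1034, -0.0171]
orientation: [3.141, 0.0, 1.673]
wrist_force: [-0.1, -0.8, -0.5]
opening: 0.0679
grasp_force: 30.0
t: 4.3
eef_pos: [0.5667, 0.1059, -0.0175]
orientation: [-3.142, -0.0, 1.677]
wrist_force: [-0.2, 0.4, 0.0]
opening: 0.088
grasp_force: 0.0
```

```bash
python3 -m pendant '[[0,0,-0.04,0],[0,0,-0.08,0],[0.035,0,-0.11,0],[0.07,0,-0.11,0],[0.1,0,-0.11,0]]'; python3 -m pendant '[[0,0,0,0],[0,0,0,0]]'; python3 - <<'E'
from h import *
c,im,d=grab('wrist','w3'); P=cloud(c,d); s=manip.sense(); print(s['eef_pos'],s['orientation'])
c2,im2,d2=grab('scene','sc3');P2=cloud(c2,d2)
for n,Q,I in (('w',P,im),('sc',P2,im2)):
    m=(np.abs(Q[...,0]-.555)<.06)&(Q[...,1]>.13)&(Q[...,1]<.30)&(Q[...,2]>.04)&(Q[...,2]<.08)&(I[...,0]>I[...,2]*1.3)
    q=Q[m]; print(n,len(q)); 
    if len(q)>20: print(cv2.minAreaRect((q[:,:2]*1000).astype(np.float32)),np.percentile(q[:,2],[50,95]))
    m=(np.abs(Q[...,0]-.56)<.06)&(Q[...,1]>.05)&(Q[...,1]<.165)&(Q[...,2]>.018)&(Q[...,2]<.042)
    q=Q[m]; print('bowl',len(q)); 
    if len(q)>20: print(cv2.minAreaRect((q[:,:2]*1000).astype(np.float32)))
o=np.hstack([im,cv2.resize(im2[130:280,200:400],(288,384))]);cv2.imwrite('pics/w3.png',o[...,::-1])
E
```

```text
t: 4.72
eef_pos: [0.5588, 0.2072, 0.0966]
orientation: [3.135, -0.002, 1.675]
wrist_force: [0.6, -0.1, 0.2]
opening: 0.0882
grasp_force: 0.0
t: 4.88
eef_pos: [0.5559, 0.2062, 0.0927]
orientation: [3.141, 0.0, 1.68]
wrist_force: [-0.7, -1.0, 0.2]
opening: 0.088
grasp_force: 0.0
[0.55572212 0.20496149 0.09216816] [-3.14092737e+00  7.23998996e-04  1.67810698e+00]
w 2610
((553.7982177734375, 217.3841552734375), (13.798395156860352, 78.70616912841797), 5.756306171417236) [0.06674283 0.06801087]
bowl 1508
((564.1092529296875, 114.20645904541016), (68.03765869140625, 88.13490295410156), 5.630884647369385)
sc 153
((556.3067626953125, 217.79000854492188), (18.699472427368164, 77.3028564453125), 5.262794494628906) [0.06336024 0.06901829]
bowl 238
((566.9252319335938, 117.95649719238281), (73.91912841796875, 90.50978088378906), 6.0315446853637695)
```

View pics/w3.png

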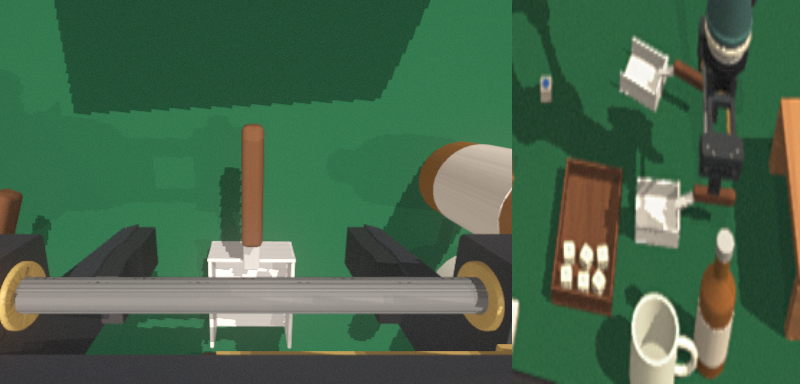

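```bash
python3 -m pendant '[[-0.002,0,0.03,0],[-0.003,0,0.06,0],[-0.003,0,0.08,0],[-0.003,0,0.08,0]]'; python3 -m pendant '[[0,0,0,0],[0,0,0,0],[0,0,0,0],[0,0,0,0],[0,0,0,0]]' 0.002;python3 -m pendant '[[0,0,0,0],[0,0,0,0],[0,0,0,0],[0,0,0,0]]'
```

```text
t: 5.32
eef_pos: [0.5519, 0.1985, 0.0069]
orientation: [-3.131, 0.002, 1.674]
wrist_force: [-1.2, -0.2, -1.0]
opening: 0.0878
grasp_force: 0.0
t: 5.73
eef_pos: [0.5579, 0.2019, 0.0141]
orientation: [3.139, -0.001, 1.676]
wrist_force: [-0.2, -0.8, 0.1]
opening: 0.0566
grasp_force: 0.0
t: 6.07
eef_pos: [0.5566, 0.2017, 0.0126]
orientation: [3.141, -0.0, 1.676]
wrist_force: [0.1, -0.7, 0.5]
opening: 0.0303
grasp_force: 0.0
```

```bash
python3 -m pendant '[[0,0,0,0],[0,0,0,0],[0,0,0,0],[0,0,0,0]]'; python3 -m pendant '[[0,0,-0.02,0],[0,0,-0.04,0],[0,0,-0.06,0],[0,0,-0.06,0]]'; python3 - <<'E'
from h import *
c,im,d=grab('wrist','w4'); P=cloud(c,d); s=manip.sense(); print(s['eef_pos'],s['orientation'],s['opening'],s['torque'],s['wrist_force'])
c2,im2,d2=grab('side','s4');P2=cloud(c2,d2)
m=(np.abs(P2[...,0]-.56)<.07)&(P2[...,1]>.05)&(P2[...,1]<.19)&(P2[...,2]>.02)&(P2[...,2]<.15)&(im2.min(-1)>150)
q=P2[m]; 
for y in np.arange(.06,.18,.01):
    k=q[abs(q[:,1]-y)<.005]; print(round(y,2),len(k),np.round(np.percentile(k[:,2],[2,98])*1000) if len(k)>3 else '')
cv2.imwrite('pics/s4.png',im2[...,::-1])
E
```

```text
t: 6.4
eef_pos: [0.5565, 0.2016, 0.0124]
orientation: [-3.141, 0.0, 1.676]
wrist_force: [1.0, 0.0, -0.0]
opening: 0.0139
grasp_force: 30.0
t: 6.73
eef_pos: [0.5596, 0.2026, 0.0765]
orientation: [3.135, -0.001, 1.676]
wrist_force: [1.2, 1.4, -0.3]
opening: 0.0137
grasp_force: 30.0
[0.55862245 0.20222015 0.07461288] [ 3.13676408e+00 -1.07749952e-03  1.67574806e+00] 0.013653869876758734 [ 0.10277706 -0.03852235  0.00912936] [ 1.0708323   0.03323953 -2.11243821]
0.06 0 
0.07 21 [60. 89.]
0.08 55 [59. 90.]
0.09 64 [60. 90.]
0.1 55 [60. 90.]
0.11 41 [61. 90.]
0.12 44 [62. 89.]
0.13 47 [61. 89.]
0.14 46 [62. 92.]
0.15 108 [61. 99.]
0.16 37 [ 64. 104.]
0.17 13 [102. 113.]
```

```bash
python3 - <<'E'
from h import *
c,im,d=load('sc3')
f,cx,cy=K(c); Wc=np.linalg.inv(np.array(c['world_from_camera']))
r,q=np.mgrid[:600,:560]; X=.72-r/4000; Y=.05-q/4000
p=np.stack([X,Y,np.full_like(X,.025),np.ones_like(X)],-1)@Wc.T
o=cv2.remap(im,(p[...,0]/p[...,2]*f+cx).astype(np.float32),(p[...,1]/p[...,2]*f+cy).astype(np.float32),cv2.INTER_CUBIC)
for k in range(0,560,40): cv2.line(o,(k,0),(k,6),(255,255,0),1)
cv2.imwrite('pics/tray.png',o[...,::-1])
P=cloud(c,d); m=(P[...,0]>.52)&(P[...,0]<.73)&(P[...,1]>-.09)&(P[...,1]<.05)&(P[...,2]>.024)&(P[...,2]<.04)
print(cv2.minAreaRect((P[m][:,:2]*1000).astype(np.float32)))
E
```

```text
((623.1146850585938, -15.483268737792969), (185.14703369140625, 113.93816375732422), 2.708529233932495)
```

View pics/tray.png

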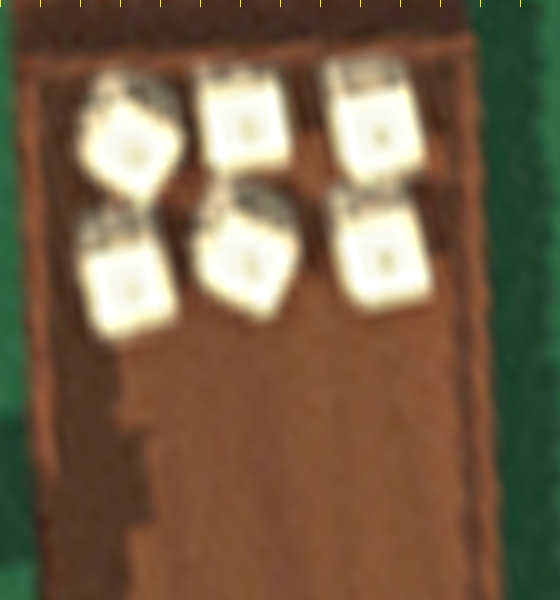

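```bash
python3 -m pendant '[[-0.036,-0.015,-0.006,-0.12],[-0.072,-0.03,-0.012,-0.24],[-0.108,-0.045,-0.018,-0.36],[-0.144,-0.06,-0.024,-0.48],[-0.18,-0.075,-0.03,-0.6]]'; python3 -m pendant '[[0,0,0,-0.12],[0,0,0,-0.24],[0,0,0,-0.36],[0,0,0,-0.48],[0,0,0,-0.6]]';python3 -m pendant '[[0,0,0,-0.12],[0,0,0,-0.24],[0,0,0,-0.315],[0,0,0,-0.315],[0,0,0,-0.315]]'
cat > meas.py <<'E'
from h import *
import sys
def run(tag,zb):  # scoop bowl rim relative to the tray, scene+side cams; zb = height of bowl underside
    s=manip.sense(); print('eef',np.round(s['eef_pos'],4),np.round(s['orientation'],4),'F',np.round(s['wrist_force'],1),'T',np.round(s['torque'],3),s['opening'])
    for n in ('scene','side'):
        c,im,d=grab(n,tag+n); P=cloud(c,d)
        m=(P[...,0]>.48)&(P[...,0]<.72)&(abs(P[...,1])<.1)&(P[...,2]>zb+.018)&(P[...,2]<zb+.04)&(im.min(-1)>110)&(im.max(-1)-im.min(-1).astype(int)<45)
        q=P[m]; r=cv2.minAreaRect((q[:,:2]*1000).astype(np.float32)); print(n,len(q),np.round(r[0],1),np.round(r[1],1),round(r[2],2))
        h=P[(P[...,2]>zb+.04)&(P[...,2]<zb+.08)&(P[...,0]>.35)&(P[...,0]<.56)&(abs(P[...,1])<.05)&(im[...,0]>im[...,2]*1.5)]
        if len(h)>20: r=cv2.minAreaRect((h[:,:2]*1000).astype(np.float32)); print(' handle',len(h),np.round(r[0],1),np.round(r[1],1),round(r[2],2),np.round(np.percentile(h[:,2],[5,95]),3))
if __name__=='__main__': run(sys.argv[1],float(sys.argv[2]))
E
python3 meas.py m5 .09
```

```text
t: 7.25
eef_pos: [0.4994, 0.0167, 0.0999]
orientation: [-3.139, -0.002, 2.271]
wrist_force: [0.6, -0.4, -1.1]
opening: 0.0136
grasp_force: 30.0
t: 7.67
eef_pos: [0.5001, 0.0178, 0.0996]
orientation: [-3.141, -0.004, 2.87]
wrist_force: [0.1, 0.2, -1.9]
opening: 0.0138
grasp_force: 30.0
t: 8.08
eef_pos: [0.5006, 0.0181, 0.1002]
orientation: [3.142, -0.003, -3.106]
wrist_force: [0.1, -0.1, -1.5]
opening: 0.0135
grasp_force: 30.0
eef [0.5006 0.0181 0.1002] [ 3.1415 -0.0032 -3.1061] F [ 0.1 -0.1 -1.5] T [ 0.14   0.063 -0.05 ] 0.013533588021099534
scene 166 [582.3  20.7] [97.4 68. ] 2.17
 handle 88 [488.6  17.2] [74. 14.] 3.66 [0.147 0.158]
side 97 [580.8  19.5] [93.9 69.8] 4.25
 handle 93 [479.9  21.6] [39.4 70.4] 79.21 [0.142 0.156]
```

```bash
python3 -m pendant '[[0.003,-0.012,0.02,0],[0.0055,-0.023,0.04,0],[0.0055,-0.023,0.045,0],[0.0055,-0.023,0.045,0],[0.0055,-0.023,0.045,0]]'; python3 meas.py m6 .045; python3 - <<'E'
from h import *
for n,rng in (('scene',None),('side',None)):
    c,im,d=load('m6'+n)
    f,cx,cy=K(c); Wc=np.linalg.inv(np.array(c['world_from_camera']))
    r,q=np.mgrid[:600,:400]; X=.74-r/2500; Y=.07-q/2500
    p=np.stack([X,Y,np.full_like(X,.03),np.ones_like(X)],-1)@Wc.T
    o=cv2.remap(im,(p[...,0]/p[...,2]*f+cx).astype(np.float32),(p[...,1]/p[...,2]*f+cy).astype(np.float32),cv2.INTER_CUBIC)
    if rng is None and n=='scene': A=o
cv2.imwrite('pics/m6.png',np.hstack([A,o])[...,::-1])
E
```

```text
t: 8.6
eef_pos: [0.4973, -0.0048, 0.0569]
orientation: [3.141, -0.001, -3.105]
wrist_force: [-0.2, -0.6, -1.5]
opening: 0.0137
grasp_force: 30.0
eef [ 0.4973 -0.0048  0.0569] [ 3.1412e+00 -8.0000e-04 -3.1048e+00] F [-0.2 -0.6 -1.5] T [ 0.053  0.076 -0.005] 0.013708899491452374
scene 164 [578.6  -2. ] [100.3  68.6] 1.74
 handle 75 [486.2  -5.4] [73.7 15. ] 4.34 [0.103 0.115]
side 108 [571.9 -22. ] [63.4 93.9] 43.56
 handle 90 [466.8  -7.1] [52.6 20.3] 10.88 [0.1   0.113]
```

View pics/m6.png

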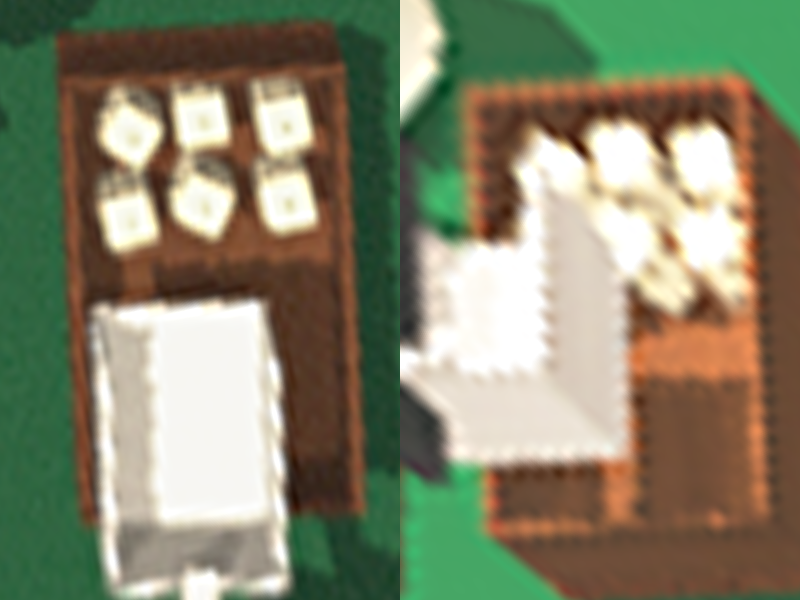

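```bash
python3 -m pendant '[[0,0,0.015,0],[0,0,0.028,0],[0,0,0.034,0],[0,0,0.034,0],[0,0,0.034,0]]'; python3 -m pendant '[[0,0,0.002,0],[0,0,0.003,0],[0,0,0.003,0]]';python3 -m pendant '[[0,0,0.001,0],[0,0,0.002,0],[0,0,0.002,0]]'
```

```text
t: 9.12
eef_pos: [0.4978, -0.0049, 0.0235]
orientation: [3.142, 0.0, -3.104]
wrist_force: [0.1, 0.2, -1.8]
opening: 0.0134
grasp_force: 30.0
t: 9.37
eef_pos: [0.4979, -0.0051, 0.0204]
orientation: [-3.142, 0.001, -3.104]
wrist_force: [-0.3, 0.3, -2.0]
opening: 0.0137
grasp_force: 30.0
t: 9.62
eef_pos: [0.4977, -0.0051, 0.0182]
orientation: [-3.142, 0.001, -3.104]
wrist_force: [-1.0, 0.8, 1.0]
opening: 0.0137
grasp_force: 30.0
```

```bash
python3 -m pendant '[[-0.005,0,0.001,0],[-0.015,0,0.001,0],[-0.027,0,0.001,0],[-0.039,0,0.001,0],[-0.05,0.0005,0.001,0]]'; python3 -m pendant '[[-0.006,0,0,0],[-0.012,0,0,0],[-0.016,0,0,0],[-0.016,0,0,0]]';  python3 - <<'E'
from h import *
c,im,d=grab('scene','sc7'); s=manip.sense(); print(s['eef_pos'],s['wrist_force'],s['torque'])
f,cx,cy=K(c); Wc=np.linalg.inv(np.array(c['world_from_camera']))
r,q=np.mgrid[:600,:500]; X=.73-r/3500; Y=.06-q/3500
p=np.stack([X,Y,np.full_like(X,.025),np.ones_like(X)],-1)@Wc.T
o=cv2.remap(im,(p[...,0]/p[...,2]*f+cx).astype(np.float32),(p[...,1]/p[...,2]*f+cy).astype(np.float32),cv2.INTER_CUBIC)
cv2.imwrite('pics/sc7.png',o[...,::-1])
E
```

```text
t: 10.03
eef_pos: [0.548, -0.0028, 0.0173]
orientation: [-3.142, -0.001, -3.104]
wrist_force: [-5.8, -1.1, 7.6]
opening: 0.0135
grasp_force: 30.0
t: 10.37
eef_pos: [0.564, -0.0021, 0.0173]
orientation: [-3.142, -0.0, -3.104]
wrist_force: [-2.7, 0.3, 5.4]
opening: 0.0139
grasp_force: 30.0
[ 0.56406346 -0.00207115  0.01737886] [-3.38667556  0.57851233  4.46349593] [0.08518297 0.20246653 0.04057168]
```

View pics/sc7.png

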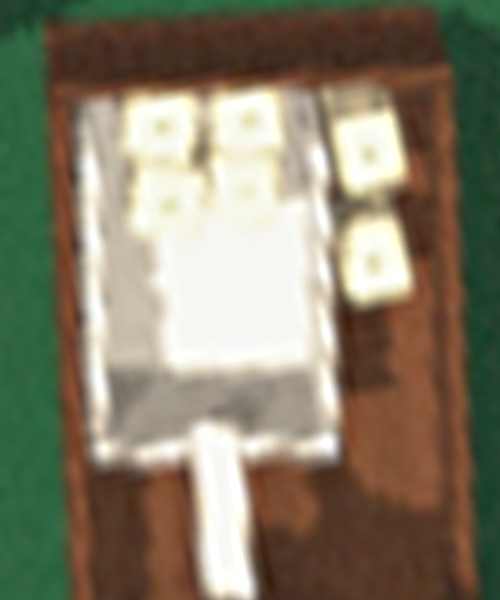

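```bash
python3 -m pendant '[[-0.004,0,0,0],[-0.007,0,0,0],[-0.01,0,0,0],[-0.01,0,0,0]]'; python3 -m pendant '[[-0.001,0,0,0],[-0.002,0,0,0],[-0.002,0,0,0]]'
```

```text
t: 10.75
eef_pos: [0.5732, -0.0017, 0.0174]
orientation: [3.142, -0.001, -3.104]
wrist_force: [-4.1, 0.1, 6.7]
opening: 0.0139
grasp_force: 30.0
t: 11.0
eef_pos: [0.5743, -0.0016, 0.0173]
orientation: [3.142, -0.003, -3.104]
wrist_force: [-7.3, 0.8, 9.0]
opening: 0.0134
grasp_force: 30.0
```

```bash
python3 -m pendant '[[0,0,-0.002,0],[0.001,0,-0.006,0],[0.001,0,-0.012,0],[0.001,0,-0.02,0],[0.001,0,-0.03,0]]'; python3 -m pendant '[[0,0,-0.012,0],[0,0,-0.026,0],[0,0,-0.04,0],[0,0,-0.05,0],[0,0,-0.055,0]]'; python3 - <<'E'
from h import *
s=manip.sense(); print(s['eef_pos'],s['orientation'],s['wrist_force'],s['torque'])
ch=[]
for n in ('scene','side'):
    c,im,d=grab(n,'L8'+n); P=cloud(c,d)
    iv=(im.min(-1)>150)&(im[...,0].astype(int)-im[...,2]>8)&(im[...,0]>200)
    m=(P[...,0]>.58)&(P[...,0]<.72)&(abs(P[...,1])<.06)&(P[...,2]>.105)&(P[...,2]<.125)
    q=P[m]; print(n,len(q),np.round(np.percentile(q,[1,50,99],axis=0),3).tolist())
    b=P[(P[...,0]>.58)&(P[...,0]<.72)&(abs(P[...,1])<.07)&(P[...,2]>.07)&(P[...,2]<.15)]
    for x in np.arange(.59,.71,.02):
        k=b[abs(b[:,0]-x)<.01]; print(round(x,2),len(k),np.round(np.percentile(k[:,2],[1,50,99]),3) if len(k) else '')
E
```

```text
t: 11.42
eef_pos: [0.574, -0.0016, 0.047]
orientation: [3.141, -0.001, -3.104]
wrist_force: [0.2, -0.8, -2.3]
opening: 0.0133
grasp_force: 30.0
t: 11.83
eef_pos: [0.576, -0.0017, 0.1049]
orientation: [-3.141, 0.004, -3.104]
wrist_force: [0.1, -0.4, -2.0]
opening: 0.0138
grasp_force: 30.0
[ 0.57602812 -0.00173955  0.10487411] [-3.141256    0.00411764 -3.10377915] [ 0.1219219  -0.41722606 -2.01864279] [ 0.05916905  0.06147866 -0.03147383]
scene 432 [[0.622, -0.033, 0.106], [0.678, -0.001, 0.114], [0.709, 0.036, 0.124]]
0.59 42 [0.136 0.145 0.15 ]
0.61 41 [0.131 0.139 0.149]
0.63 324 [0.09  0.106 0.133]
0.65 131 [0.091 0.096 0.126]
0.67 133 [0.092 0.112 0.124]
0.69 185 [0.091 0.112 0.123]
side 245 [[0.62, -0.035, 0.105], [0.664, -0.013, 0.112], [0.704, 0.034, 0.125]]
0.59 3 [0.142 0.146 0.149]
0.61 9 [0.111 0.134 0.137]
0.63 152 [0.09  0.106 0.128]
0.65 50 [0.091 0.11  0.122]
0.67 105 [0.091 0.107 0.121]
0.69 70 [0.092 0.111 0.121]
```

```bash
python3 -m pendant '[[0.005,0,-0.003,0],[0.014,0,-0.008,0],[0.026,0,-0.014,0],[0.040,0,-0.018,0],[0.054,0,-0.02,0]]'; python3 -m pendant '[[0.01,-0.008,0,0],[0.017,-0.024,0,0],[0.021,-0.046,0,0],[0.022,-0.07,0,0],[0.022,-0.096,0,0]]';python3 -m pendant '[[0,-0.026,0,0.01],[0,-0.052,0,0.02],[0,-0.078,0,0.03],[0,-0.1,0,0.04],[0,-0.118,0,0.04]]';python3 -m pendant '[[0,-0.014,0,0],[0,-0.022,0,0],[0,-0.026,0,0],[0,-0.026,0,0]]'; cat > tub.py <<'E'
from h import *
import sys
def run(tag):
    s=manip.sense(); print('eef',np.round(s['eef_pos'],4),np.round(s['orientation'],4),'F',np.round(s['wrist_force'],1),s['opening'])
    for n in ('scene','side'):
        c,im,d=grab(n,tag+n); P=cloud(c,d); I=im.astype(int)
        R=(P[...,0]>.42)&(P[...,0]<.69)&(P[...,1]>-.31)&(P[...,1]<-.18)&(P[...,2]>.004)&(P[...,2]<.3)
        g=R&(I.max(-1)-I.min(-1)<45)&(I.min(-1)>110)
        q=P[g]; print(n,'white',len(q))
        for x in np.arange(.54,.67,.015):
            k=q[abs(q[:,0]-x)<.0075]; 
            if len(k)>5: print('  x',round(x,3),len(k),'y',np.round(np.percentile(k[:,1],[1,99]),3),'z',np.round(np.percentile(k[:,2],[1,50,99]),3))
        h=P[R&(P[...,0]<.62)&(P[...,2]>.09)&(I[...,0]>I[...,2]*1.5)&(I[...,0]<190)]
        if len(h)>5:print('  brown',len(h),np.round(np.percentile(h,[2,50,98],axis=0),3).tolist())
if __name__=='__main__': run(sys.argv[1])
E
python3 tub.py t9
```

```text
t: 12.35
eef_pos: [0.5188, -0.0037, 0.1218]
orientation: [3.142, -0.001, -3.104]
wrist_force: [-0.4, -0.4, -2.1]
opening: 0.0134
grasp_force: 30.0
t: 12.77
eef_pos: [0.5003, -0.1012, 0.1213]
orientation: [3.141, -0.001, -3.103]
wrist_force: [0.4, 0.1, -2.0]
opening: 0.0137
grasp_force: 30.0
t: 13.18
eef_pos: [0.5052, -0.2204, 0.1214]
orientation: [-3.141, -0.001, 3.138]
wrist_force: [0.8, -0.4, -1.9]
opening: 0.0134
grasp_force: 30.0
t: 13.52
eef_pos: [0.506, -0.2447, 0.1217]
orientation: [3.141, -0.001, 3.139]
wrist_force: [-0.6, 0.1, -2.7]
opening: 0.0139
grasp_force: 30.0
eef [ 0.506  -0.2447  0.1217] [ 3.1412e+00 -5.0000e-04  3.1385e+00] F [-0.6  0.1 -2.7] 0.013915999858342524
scene white 796
  x 0.54 31 y [-0.285 -0.212] z [0.145 0.157 0.238]
  x 0.555 236 y [-0.277 -0.211] z [0.108 0.127 0.153]
  x 0.57 120 y [-0.279 -0.211] z [0.04  0.113 0.139]
  x 0.585 73 y [-0.278 -0.211] z [0.106 0.114 0.142]
  x 0.6 88 y [-0.279 -0.211] z [0.109 0.129 0.14 ]
  x 0.615 93 y [-0.279 -0.21 ] z [0.107 0.129 0.139]
  x 0.63 113 y [-0.278 -0.21 ] z [0.109 0.129 0.139]
  x 0.645 9 y [-0.274 -0.212] z [0.122 0.129 0.136]
  brown 123 [[0.485, -0.271, 0.167], [0.517, -0.24, 0.233], [0.537, -0.205, 0.255]]
side white 516
  x 0.54 8 y [-0.251 -0.246] z [0.146 0.15  0.156]
  x 0.555 176 y [-0.279 -0.226] z [0.107 0.124 0.144]
  x 0.57 29 y [-0.28  -0.276] z [0.108 0.126 0.138]
  x 0.585 42 y [-0.279 -0.213] z [0.11  0.125 0.137]
  x 0.6 93 y [-0.279 -0.211] z [0.107 0.122 0.135]
  x 0.615 59 y [-0.28  -0.212] z [0.109 0.127 0.137]
  x 0.63 32 y [-0.279 -0.251] z [0.112 0.127 0.137]
  brown 205 [[0.449, -0.287, 0.154], [0.481, -0.249, 0.175], [0.534, -0.216, 0.251]]
```

```bash
python3 - <<'E'
from h import *
for t in ('scene0','side0','sc3','sc7','s4'):
    c,im,d=load(t);P=cloud(c,d)
    m=(P[...,0]>.53)&(P[...,0]<.6)&(P[...,1]>-.29)&(P[...,1]<-.2)&(P[...,2]>.068)&(P[...,2]<.085)
    q=P[m]; print(t,len(q),np.round(np.percentile(q[:,0],[2,10,50,90,98]),4),np.round(np.percentile(q[:,2],[10,50,90]),4))
E
```

```text
scene0 74 [0.5615 0.5632 0.5667 0.5692 0.5706] [0.0696 0.0735 0.077 ]
side0 71 [0.5595 0.5603 0.5617 0.5652 0.5658] [0.0691 0.0724 0.0741]
sc3 82 [0.5604 0.5635 0.5666 0.5691 0.5701] [0.0693 0.073  0.0768]
sc7 78 [0.561  0.563  0.5657 0.5681 0.5692] [0.0694 0.0722 0.0757]
s4 70 [0.5595 0.5607 0.5623 0.5648 0.5663] [0.0689 0.0718 0.0749]
```

```bash
python3 -m pendant '[[-0.003,0,0.006,0],[-0.006,0,0.014,0],[-0.008,0,0.022,0],[-0.008,0,0.028,0],[-0.008,0,0.029,0]]'; python3 -m pendant '[[0,0,0.001,0],[0,0,0.002,0],[0,0,0.002,0]]'; python3 -m pendant '[[0,0,0.001,0],[0,0,0.001,0]]'
```

```text
t: 14.03
eef_pos: [0.5132, -0.2433, 0.0906]
orientation: [3.14, -0.003, 3.14]
wrist_force: [-0.4, 0.1, -2.9]
opening: 0.0138
grasp_force: 30.0
t: 14.28
eef_pos: [0.5145, -0.2444, 0.091]
orientation: [-3.142, 0.0, 3.139]
wrist_force: [0.5, -0.4, -2.0]
opening: 0.0136
grasp_force: 30.0
t: 14.45
eef_pos: [0.5146, -0.2446, 0.0902]
orientation: [-3.141, 0.0, 3.139]
wrist_force: [0.3, -0.9, -0.6]
opening: 0.0139
grasp_force: 30.0
```

```bash
python3 -m pendant '[[0,0,0.001,0],[0,0,0.001,0],[0,0,0.001,0]]'; python3 -m pendant '[[0,0,0,0],[0,0,0,0],[0,0,0,0]]' 0.036; python3 tub.py t10
```

```text
t: 14.7
eef_pos: [0.5144, -0.2444, 0.089]
orientation: [-3.142, 0.0, 3.139]
wrist_force: [0.1, 0.3, -1.1]
opening: 0.0135
grasp_force: 30.0
t: 14.95
eef_pos: [0.5151, -0.2448, 0.0897]
orientation: [-3.141, 0.002, 3.139]
wrist_force: [0.6, -0.9, 0.1]
opening: 0.0318
grasp_force: 0.0
eef [ 0.5151 -0.2448  0.0897] [-3.1409e+00  1.6000e-03  3.1393e+00] F [ 0.6 -0.9  0.1] 0.03177572136393511
scene white 418
  x 0.54 46 y [-0.307 -0.201] z [0.201 0.204 0.298]
  x 0.57 66 y [-0.28  -0.211] z [0.023 0.071 0.088]
  x 0.585 214 y [-0.278 -0.21 ] z [0.055 0.069 0.131]
  x 0.6 56 y [-0.277 -0.21 ] z [0.044 0.079 0.11 ]
  x 0.615 24 y [-0.214 -0.209] z [0.04  0.064 0.079]
  brown 246 [[0.495, -0.276, 0.142], [0.552, -0.242, 0.18], [0.59, -0.197, 0.222]]
side white 412
  x 0.57 57 y [-0.279 -0.232] z [0.066 0.072 0.079]
  x 0.585 127 y [-0.279 -0.23 ] z [0.056 0.079 0.105]
  x 0.6 41 y [-0.279 -0.228] z [0.051 0.081 0.089]
  x 0.615 9 y [-0.279 -0.277] z [0.05  0.058 0.065]
  brown 77 [[0.481, -0.296, 0.122], [0.496, -0.255, 0.208], [0.54, -0.203, 0.247]]
```

```bash
python3 -m pendant '[[0,0,-0.01,0],[0,0,-0.02,0],[0,0,-0.03,0],[0,0,-0.04,0],[0,0,-0.04,0]]' 0.05; python3 tub.py t11; python3 - <<'E'
from h import *
c,a,d=load('t11scene'); Wc=np.linalg.inv(np.array(c['world_from_camera']))
def px(c,p):
    f,cx,cy=K(c);q=np.linalg.inv(np.array(c['world_from_camera']))@np.r_[p,1]; return q[0]/q[2]*f+cx,q[1]/q[2]*f+cy
c2,b,d2=load('t11side')
u,v=map(int,px(c,[.58,-.245,.11])); A=cv2.resize(a[max(v-70,0):v+60,max(0,u-65):u+65],(400,400),interpolation=cv2.INTER_CUBIC); print(u,v)
u,v=map(int,px(c2,[.58,-.245,.11])); B=cv2.resize(b[v-65:v+65,u-65:u+65],(400,400),interpolation=cv2.INTER_CUBIC); print(u,v)
cv2.imwrite('pics/t11.png',np.hstack([A,B])[...,::-1])
E
```

```text
t: 15.47
eef_pos: [0.5165, -0.2455, 0.1327]
orientation: [-3.139, 0.005, 3.139]
wrist_force: [1.3, -0.5, 0.5]
opening: 0.0502
grasp_force: 0.0
eef [ 0.5165 -0.2455  0.1327] [-3.139   0.005   3.1394] F [ 1.3 -0.5  0.5] 0.05023058118287165
scene white 331
  x 0.54 32 y [-0.296 -0.22 ] z [0.244 0.246 0.249]
  x 0.57 60 y [-0.28 -0.21] z [0.024 0.062 0.074]
  x 0.585 154 y [-0.276 -0.209] z [0.042 0.059 0.118]
  x 0.6 68 y [-0.276 -0.208] z [0.035 0.078 0.108]
  x 0.615 17 y [-0.212 -0.209] z [0.036 0.054 0.067]
  brown 252 [[0.499, -0.29, 0.131], [0.552, -0.24, 0.17], [0.594, -0.189, 0.265]]
side white 371
  x 0.57 74 y [-0.278 -0.211] z [0.066 0.071 0.077]
  x 0.585 194 y [-0.278 -0.211] z [0.058 0.081 0.116]
  x 0.6 25 y [-0.278 -0.187] z [0.045 0.058 0.081]
  x 0.615 8 y [-0.278 -0.188] z [0.05  0.057 0.061]
  x 0.66 8 y [-0.256 -0.19 ] z [0.021 0.024 0.033]
  brown 137 [[0.483, -0.303, 0.125], [0.503, -0.248, 0.241], [0.587, -0.198, 0.262]]
173 175
316 210
```

View pics/t11.png

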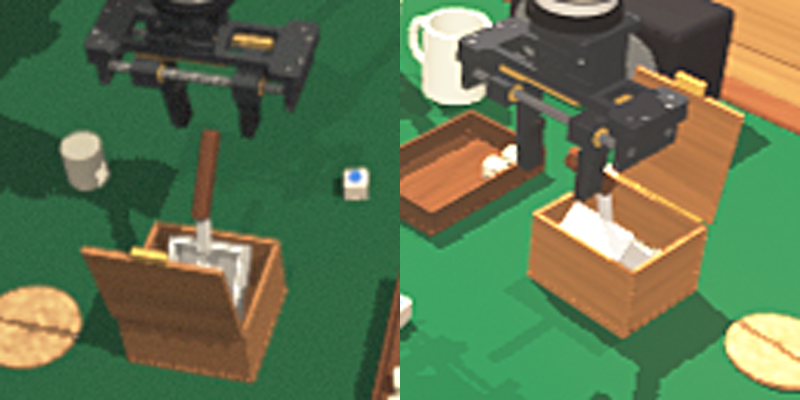

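```bash
python3 - <<'E'
from h import *
c,im,d=load('t11scene');P=cloud(c,d)
for v in range(146,180,3): print(v,[(u,*np.round(P[v,u]*1000).astype(int).tolist(),im[v,u].tolist()) for u in (172,174,176) if np.isfinite(P[v,u]).all()])
c,im,d=load('t11side');P=cloud(c,d)
for v in range(190,212,3): print(v,[(u,*np.round(P[v,u]*1000).astype(int).tolist(),im[v,u].tolist()) for u in range(304,324,3) if np.isfinite(P[v,u]).all()])
E
```

```text
146 [(172, 370, -329, 5, [44, 96, 65]), (174, 363, -325, -1, [57, 96, 63]), (176, 364, -318, 2, [50, 91, 57])]
149 [(172, 375, -329, -3, [43, 98, 63]), (174, 546, -246, 181, [111, 70, 45]), (176, 548, -239, 184, [133, 83, 58])]
152 [(172, 391, -323, 0, [50, 87, 56]), (174, 553, -244, 177, [122, 74, 52]), (176, 552, -239, 177, [130, 82, 56])]
155 [(172, 405, -319, 1, [61, 79, 53]), (174, 558, -243, 170, [124, 76, 53]), (176, 554, -239, 167, [134, 84, 57])]
158 [(172, 565, -247, 166, [81, 74, 49]), (174, 565, -242, 166, [125, 77, 55]), (176, 562, -237, 164, [129, 80, 55])]
161 [(172, 570, -246, 159, [104, 74, 49]), (174, 568, -242, 157, [124, 77, 49]), (176, 565, -237, 156, [114, 71, 51])]
164 [(172, 574, -246, 151, [114, 75, 51]), (174, 573, -241, 151, [125, 80, 52]), (176, 569, -237, 148, [107, 65, 45])]
167 [(172, 580, -245, 146, [115, 70, 48]), (174, 576, -241, 142, [128, 82, 56]), (176, 571, -238, 138, [105, 66, 48])]
170 [(172, 587, -244, 142, [115, 69, 45]), (174, 583, -239, 139, [132, 81, 57]), (176, 577, -237, 133, [83, 70, 47])]
173 [(172, 591, -243, 134, [122, 79, 52]), (174
[... 1756 characters left out ...]
(313, 509, -285, 181, [66, 64, 59]), (316, 522, -284, 175, [79, 65, 57]), (319, 582, -251, 131, [101, 67, 47]), (322, 666, -201, 68, [164, 108, 68])]
208 [(304, 693, -113, -1, [233, 198, 114]), (307, 613, -187, 73, [181, 111, 73]), (310, 504, -280, 171, [66, 65, 64]), (313, 512, -284, 170, [90, 71, 56]), (316, 584, -240, 115, [180, 163, 148]), (319, 583, -251, 120, [202, 165, 141]), (322, 666, -202, 58, [177, 117, 71])]
211 [(304, 600, -187, 68, [154, 102, 63]), (307, 615, -186, 61, [246, 214, 179]), (310, 627, -188, 57, [230, 182, 146]), (313, 643, -187, 49, [163, 102, 58]), (316, 587, -240, 103, [223, 210, 198]), (319, 588, -249, 107, [212, 186, 170]), (322, 668, -202, 46, [169, 112, 69])]
```

```bash
python3 -m pendant '[[-0.015,0.003,0,0],[-0.03,0.003,0,0],[-0.046,0.003,0.01,0],[-0.046,0.003,0.022,0],[-0.046,0.003,0.024,0]]'; python3 -m pendant '[[0,0,0,0],[0,0,0,0],[0,0,0,0],[0,0,0,0],[0,0,0,0]]' 0.002;python3 -m pendant '[[0,0,0,0],[0,0,0,0],[0,0,0,0]]'
```

```text
t: 15.98
eef_pos: [0.5586, -0.2405, 0.1017]
orientation: [3.139, -0.005, 3.14]
wrist_force: [-0.6, 0.4, 0.1]
opening: 0.0501
grasp_force: 0.0
t: 16.4
eef_pos: [0.5604, -0.2418, 0.1056]
orientation: [-3.141, 0.001, 3.139]
wrist_force: [-0.0, 0.2, -0.9]
opening: 0.0187
grasp_force: 0.0
t: 16.65
eef_pos: [0.5606, -0.2418, 0.1055]
orientation: [-3.141, 0.001, 3.139]
wrist_force: [0.3, 0.2, 1.9]
opening: 0.0135
grasp_force: 30.0
```

```bash
python3 -m pendant '[[0,0,-0.02,0],[0,0,-0.045,0],[0,0,-0.07,0],[0,0,-0.095,0],[0,0,-0.11,0]]'; python3 tub.py t12; python3 - <<'E'
from h import *
for t in ('t12scene','t12side'):
    c,im,d=load(t);P=cloud(c,d);I=im.astype(int)
    # inside tub: heights
    m=(P[...,0]>.572)&(P[...,0]<.665)&(P[...,1]>-.297)&(P[...,1]<-.19)&(P[...,2]<.06)
    q=P[m];w=I[m]; print(t,len(q)); k=(w.min(-1)>110)
    print(' white in tub',k.sum(),np.round(np.percentile(q[k],[2,50,98],axis=0),3).tolist() if k.sum() else '')
    # ivory blobs in tray
    m=(P[...,0]>.54)&(P[...,0]<.705)&(P[...,1]>-.07)&(P[...,1]<.04)&(P[...,2]<.045)&(I.min(-1)>150)
    n,l,st,ce=cv2.connectedComponentsWithStats(m.astype(np.uint8)); print(' tray',[(int(st[i,4]),np.round(P[l==i].mean(0),3).tolist()) for i in range(1,n) if st[i,4]>8])
    # white things tilted: scoop
    m=(P[...,0]>.5)&(P[...,0]<.69)&(P[...,1]>-.3)&(P[...,1]<-.18)&(P[...,2]>.09)&(P[...,2]<.28)&(I.min(-1)>110)&(I.max(-1)-I.min(-1)<60)
    v,u=np.nonzero(m); print(' scoop px',u.min(),u.max(),v.min(),v.max())
    ys=slice(v.min(),v.max()+1,3);xs=slice(u.min(),u.max()+1,4)
    print(np.array2string(np.round(P[ys,xs,2]*1000)*m[ys,xs],max_line_width=200))
E
```

```text
t: 17.07
eef_pos: [0.5613, -0.2418, 0.2177]
orientation: [-3.14, 0.002, 3.14]
wrist_force: [0.0, -0.0, -0.7]
opening: 0.0135
grasp_force: 30.0
eef [ 0.5613 -0.2418  0.2177] [-3.1405e+00  2.4000e-03  3.1395e+00] F [ 0.  -0.  -0.7] 0.01353811086955009
scene white 918
  x 0.57 52 y [-0.285 -0.209] z [0.038 0.171 0.18 ]
  x 0.585 229 y [-0.276 -0.208] z [0.151 0.166 0.228]
  x 0.6 268 y [-0.276 -0.208] z [0.138 0.153 0.222]
  x 0.615 233 y [-0.276 -0.208] z [0.12  0.136 0.176]
  x 0.63 117 y [-0.276 -0.208] z [0.116 0.126 0.162]
  x 0.645 19 y [-0.276 -0.209] z [0.132 0.142 0.149]
  brown 126 [[0.557, -0.248, 0.239], [0.577, -0.241, 0.258], [0.595, -0.234, 0.281]]
side white 610
  x 0.57 108 y [-0.277 -0.212] z [0.173 0.182 0.19 ]
  x 0.585 273 y [-0.278 -0.21 ] z [0.158 0.193 0.23 ]
  x 0.6 77 y [-0.279 -0.215] z [0.141 0.163 0.202]
  x 0.615 57 y [-0.279 -0.213] z [0.126 0.147 0.178]
  x 0.63 40 y [-0.279 -0.213] z [0.023 0.138 0.161]
  x 0.645 48 y [-0.278 -0.225] z [0.019 0.023 0.146]
  x 0.66 7 y [-0.255 -0.226] z [0.02  0.022 0.024]
  brown 86 [[0.532, -0.254, 0.238], [0.543, -0.24
[... 916 characters left out ...]
259, 0.004], [0.643, -0.239, 0.022], [0.659, -0.214, 0.025]]
 tray [(66, [0.667, -0.042, 0.019])]
 scoop px 307 342 171 205
[[  0.   0.   0.   0. 236.   0.   0.   0.   0.]
 [ -0.   0.   0.   0. 225.   0.   0.   0.   0.]
 [ -0.  -0. 200.   0. 212.   0.   0.   0.   0.]
 [ -0. 192. 197. 200. 203.   0.   0.   0.   0.]
 [ -0. 186. 192. 194. 197. 201.   0.   0.   0.]
 [180. 183. 185. 187. 190. 194. 199.   0.   0.]
 [ -0. 168. 179. 183. 188. 191. 193.   0.   0.]
 [ -0.  -0. 158. 180. 182. 187. 183. 176.   0.]
 [ -0.  -0.  -0. 143. 172. 180. 171. 165. 156.]
 [ -0.  -0.  -0.  -0. 129. 159. 161. 155. 146.]
 [ -0.   0.  -0.   0.   0.   0. 149. 145. 135.]
 [ -0.  -0.   0.   0.   0.   0.   0. 131.   0.]]
```

```bash
python3 -m pendant '[[0.02,0.035,0,0],[0.04,0.073,0,0],[0.05,0.113,0,0],[0.05,0.153,0,0],[0.05,0.193,0,0]]'; python3 -m pendant '[[0,0.04,0,0],[0,0.08,0,0],[0,0.12,0,0],[0,0.155,0,0],[0,0.173,0,0]]';python3 -m pendant '[[0,0,0.02,0],[0,0,0.05,0],[0,0,0.08,0],[0,0,0.095,0],[0,0,0.1,0]]';python3 -m pendant '[[0,0,0.005,0],[0,0,0.01,0],[0,0,0.015,0],[0,0,0.02,0],[0,0,0.025,0]]'
```

```text
t: 17.58
eef_pos: [0.5086, -0.0468, 0.2128]
orientation: [3.141, -0.003, 3.138]
wrist_force: [0.9, -0.4, -1.8]
opening: 0.014
grasp_force: 30.0
t: 18.0
eef_pos: [0.5095, 0.1282, 0.2129]
orientation: [3.14, -0.003, -3.141]
wrist_force: [-0.2, 0.3, -2.3]
opening: 0.0137
grasp_force: 30.0
t: 18.42
eef_pos: [0.5066, 0.1239, 0.1092]
orientation: [-3.14, -0.01, 3.14]
wrist_force: [-0.6, -0.5, -2.2]
opening: 0.0136
grasp_force: 30.0
t: 18.83
eef_pos: [0.5125, 0.1252, 0.0968]
orientation: [3.141, 0.001, 3.139]
wrist_force: [-19.0, -1.9, 41.7]
opening: 0.0134
grasp_force: 30.0
```

```bash
python3 -m pendant '[[0,0,-0.008,0],[0,0,-0.012,0],[0,0,-0.012,0]]'; python3 - <<'E'
from h import *
s=manip.sense();print(s['eef_pos'],s['wrist_force'],s['torque'])
for n in ('scene','side'):
    c,im,d=grab(n,'d13'+n);P=cloud(c,d);I=im.astype(int)
    m=(P[...,0]>.45)&(P[...,0]<.69)&(P[...,1]>.07)&(P[...,1]<.19)&(P[...,2]>-.005)&(P[...,2]<.3)&(I.min(-1)>110)&(I.max(-1)-I.min(-1)<60)
    q=P[m]
    for x in np.arange(.5,.66,.015):
        k=q[abs(q[:,0]-x)<.0075]
        if len(k)>5: print(n,round(x,3),len(k),'y',np.round(np.percentile(k[:,1],[1,99]),3),'z',np.round(np.percentile(k[:,2],[1,50,99]),3))
    m=(P[...,0]>.4)&(P[...,0]<.6)&(P[...,1]>.1)&(P[...,1]<.15)&(P[...,2]>.06)&(P[...,2]<.25)&(I[...,0]>I[...,2]*1.8)
    q=P[m]
    for z in np.arange(.08,.22,.015):
        k=q[abs(q[:,2]-z)<.0075]
        if len(k)>3: print(n,'h z',round(z,3),len(k),np.round(k[:,0].mean(),3))
E
```

```text
t: 19.08
eef_pos: [0.5131, 0.1249, 0.104]
orientation: [3.141, 0.004, 3.139]
wrist_force: [-0.6, -0.6, -2.0]
opening: 0.0136
grasp_force: 30.0
[0.5130902  0.12487087 0.10398077] [-0.58168241 -0.60212968 -2.04133083] [0.10093884 0.02240003 0.07702053]
scene 0.5 6 y [0.159 0.161] z [-0.002  0.002  0.299]
scene 0.515 10 y [0.096 0.161] z [-0.002  0.059  0.153]
scene 0.53 175 y [0.075 0.167] z [0.002 0.058 0.218]
scene 0.545 265 y [0.078 0.159] z [0.016 0.048 0.219]
scene 0.56 183 y [0.091 0.16 ] z [0.003 0.029 0.075]
scene 0.575 159 y [0.091 0.158] z [-0.001  0.015  0.058]
scene 0.59 17 y [0.09  0.158] z [0.016 0.037 0.049]
scene h z 0.125 5 0.543
scene h z 0.14 36 0.536
scene h z 0.155 43 0.521
scene h z 0.17 25 0.507
scene h z 0.185 4 0.493
side 0.515 38 y [0.088 0.158] z [0.062 0.065 0.071]
side 0.53 137 y [0.088 0.156] z [0.048 0.076 0.117]
side 0.545 65 y [0.086 0.153] z [0.033 0.07  0.104]
side 0.56 37 y [0.087 0.093] z [0.016 0.042 0.065]
side 0.575 40 y [0.087 0.182] z [-0.003  0.024  0.049]
side 0.59 11 y [0.089 0.093] z [0.019 0.024 0.036]
side h z 0.125 7 0.531
side h z 0.155 12 0.496
side h z 0.17 28 0.488
side h z 0.185 6 0.487
side h z 0.215 12 0.49
```

```bash
cat > sc.py <<'E'
from h import *
import sys
s=manip.sense();print(np.round(s['eef_pos'],4),np.round(s['wrist_force'],1),s['opening'],s['grasp_force'])
c,im,d=grab('scene',sys.argv[1]);P=cloud(c,d);I=im.astype(int)
m=(P[...,0]>.3)&(P[...,0]<.6)&(P[...,1]>.09)&(P[...,1]<.155)&(P[...,2]>.03)&(P[...,2]<.25)&(I[...,0]>I[...,2]*1.8)
q=P[m]; l=np.polyfit(q[:,0],q[:,2],1); print('handle x',np.round(np.percentile(q[:,0],[2,98]),3),'z',np.round(np.percentile(q[:,2],[2,98]),3),'tilt',np.degrees(np.arctan(-l[0])),'y',np.median(q[:,1]))
m=(P[...,0]>.45)&(P[...,0]<.69)&(P[...,1]>.09)&(P[...,1]<.16)&(P[...,2]>.005)&(P[...,2]<.1)&(I.min(-1)>110)&(I.max(-1)-I.min(-1)<60)
q=P[m]; print('bowl x',np.round(np.percentile(q[:,0],[2,98]),3),'z',np.round(np.percentile(q[:,2],[2,98]),3))
E
python3 -m pendant '[[0.006,0,0.006,0]]' 0.016; python3 -m pendant '[[0,0,0,0],[0,0,0,0],[0,0,0,0]]' 0.002; python3 sc.py e1
```

```text
t: 19.27
eef_pos: [0.5071, 0.1248, 0.0968]
orientation: [3.141, 0.003, 3.139]
wrist_force: [0.1, 0.3, -0.5]
opening: 0.0159
grasp_force: 0.0
t: 19.52
eef_pos: [0.5049, 0.1245, 0.0954]
orientation: [-3.141, -0.001, 3.139]
wrist_force: [0.3, 0.7, -0.6]
opening: 0.0024
grasp_force: 0.0
[0.5049 0.1245 0.0954] [ 0.3  0.7 -0.6] 0.002427988663284593 0.0
handle x [0.374 0.533] z [0.062 0.225] tilt -48.62609909531782 y 0.12556506126782985
bowl x [0.473 0.577] z [0.005 0.054]
```

```bash
python3 -m pendant '[[0,0,-0.03,0],[0,0,-0.07,0],[0,0,-0.1,0],[0,0,-0.1,0]]' 0.03; python3 - <<'E'
from h import *
for n in ('scene','side'):
    c,im,d=grab(n,'e2'+n);P=cloud(c,d);I=im.astype(int)
    m=(P[...,0]>.3)&(P[...,0]<.6)&(P[...,1]>.06)&(P[...,1]<.19)&(P[...,2]>.03)&(P[...,2]<.09)&(I[...,0]>I[...,2]*1.8)
    q=P[m]; print(n,len(q))
    if len(q)>10: print(cv2.minAreaRect((q[:,:2]*1000).astype(np.float32)),np.percentile(q[:,2],[5,50,95]))
    m=(P[...,0]>.42)&(P[...,0]<.69)&(P[...,1]>.08)&(P[...,1]<.18)&(P[...,2]>.018)&(P[...,2]<.042)&(I.min(-1)>100)&(I.max(-1)-I.min(-1)<60)
    q=P[m]; print(len(q),cv2.minAreaRect((q[:,:2]*1000).astype(np.float32)),np.percentile(q[:,2],[5,50,95]))
    m=(P[...,0]>.49)&(P[...,0]<.55)&(P[...,1]>.11)&(P[...,1]<.14)&(P[...,2]<.042)
    q=P[m];print('floor z',np.percentile(q[:,2],[5,50,95]))
    # lookalike
    m=(P[...,0]>.33)&(P[...,0]<.43)&(P[...,1]>0)&(P[...,1]<.22)&(P[...,2]>.015)&(P[...,2]<.09)
    q=P[m]; print('lookalike extents',np.percentile(q,[1,99],axis=0).round(3).tolist())
E
```

```text
t: 19.9
eef_pos: [0.5102, 0.1256, 0.2038]
orientation: [3.139, 0.013, 3.139]
wrist_force: [0.9, 0.2, 0.7]
opening: 0.0266
grasp_force: 0.0
scene 211
((423.5712890625, 152.79031372070312), (68.55361938476562, 97.74072265625), 84.84163665771484) [0.05807397 0.0658068  0.07011079]
159 ((531.1680297851562, 123.6011962890625), (67.75241088867188, 91.87882995605469), 89.07166290283203) [0.02056045 0.02935696 0.03867404]
floor z [-0.0006703   0.00415894  0.03600195]
lookalike extents [[0.331, 0.012, 0.015], [0.425, 0.196, 0.071]]
side 181
((421.5091857910156, 145.37123107910156), (71.8820571899414, 96.60943603515625), 78.21090698242188) [0.05440058 0.06343279 0.06704811]
157 ((528.798583984375, 123.23626708984375), (90.53648376464844, 73.63063049316406), 0.5517035722732544) [0.0187652  0.02498971 0.0323404 ]
floor z [-0.00079527  0.00707691  0.033595  ]
lookalike extents [[0.332, 0.01, 0.015], [0.428, 0.191, 0.067]]
```

```bash
python3 - <<'E'
from h import *
for t in ('scene0','sc3','sc7','d13scene','e2scene','side0','d13side','e2side'):
    c,im,d=load(t);P=cloud(c,d);I=im.astype(int)
    R=(P[...,0]>.3)&(P[...,0]<.48)&(P[...,1]>-.03)&(P[...,1]<.23)
    h=P[R&(P[...,2]>.05)&(P[...,2]<.075)&(I[...,0]>I[...,2]*1.7)]
    b=P[R&(P[...,1]<.105)&(P[...,2]>.018)&(P[...,2]<.04)&(I.min(-1)>100)&(I.max(-1)-I.min(-1)<60)]
    r=lambda q:[np.round(x,1) for x in cv2.minAreaRect((q[:,:2]*1000).astype(np.float32))]
    print(t,len(h),r(h) if len(h)>10 else '','bowl',len(b),r(b) if len(b)>10 else '')
    if t.startswith('e2'):
        print([(round(y,3),np.round(np.percentile(h[abs(h[:,1]-y)<.004][:,0],[3,97]),3).tolist()) for y in np.arange(.1,.2,.008) if (abs(h[:,1]-y)<.004).sum()>3])
E
```

```text
scene0 145 [array([389.6, 159.3]), array([75.9, 19.6]), np.float64(77.2)] bowl 192 [array([361.4,  57.8]), array([87., 77.]), np.float64(74.2)]
sc3 109 [array([387.9, 151.3]), array([60.9, 19.5]), np.float64(74.3)] bowl 197 [array([361.7,  57. ]), array([86.6, 74.7]), np.float64(75.6)]
sc7 141 [array([390.5, 158.6]), array([76.3, 19.2]), np.float64(77.4)] bowl 178 [array([362.2,  60.8]), array([89.4, 75.9]), np.float64(77.7)]
d13scene 37 [array([391.8, 162.4]), array([68.2, 13.2]), np.float64(70.8)] bowl 113 [array([362.9,  55.5]), array([83.5, 73. ]), np.float64(78.0)]
e2scene 229 [array([410.9, 138.1]), array([ 67.8, 107.7]), np.float64(47.6)] bowl 191 [array([362.4,  56.6]), array([85.2, 74.2]), np.float64(78.1)]
[(np.float64(0.116), [0.41, 0.455]), (np.float64(0.124), [0.377, 0.47]), (np.float64(0.132), [0.379, 0.468]), (np.float64(0.14), [0.373, 0.389]), (np.float64(0.148), [0.377, 0.391]), (np.float64(0.156), [0.381, 0.391]), (np.float64(0.164), [0.38, 0.395]), (np.float64(0.172), [0.381, 0.396]), (np.float64(0.18), [0.385, 0.399]), (np.float64(0.188), [0.386, 0.401]), (np.floa
[... 169 characters left out ...]
3)]
d13side 71 [array([384.1, 155.7]), array([78.2, 12.3]), np.float64(75.0)] bowl 170 [array([359.8,  59. ]), array([87.6, 67.9]), np.float64(76.0)]
e2side 193 [array([405.2, 135.6]), array([ 70.1, 111.7]), np.float64(49.7)] bowl 174 [array([359.5,  58.6]), array([91.3, 68.7]), np.float64(77.6)]
[(np.float64(0.116), [0.384, 0.46]), (np.float64(0.124), [0.369, 0.462]), (np.float64(0.132), [0.369, 0.461]), (np.float64(0.14), [0.37, 0.379]), (np.float64(0.148), [0.373, 0.383]), (np.float64(0.156), [0.376, 0.385]), (np.float64(0.164), [0.377, 0.384]), (np.float64(0.172), [0.379, 0.389]), (np.float64(0.18), [0.381, 0.384]), (np.float64(0.188), [0.382, 0.393]), (np.float64(0.196), [0.384, 0.39])]
```

```bash
python3 - <<'E'
from h import *
for t in ('scene0','sc7','e2scene','side0','d13side','e2side'):
    c,im,d=load(t);P=cloud(c,d);I=im.astype(int)
    R=(P[...,0]>.3)&(P[...,0]<.41)&(P[...,1]>.142)&(P[...,1]<.23)
    h=P[R&(P[...,2]>.045)&(P[...,2]<.078)&(I[...,0]>I[...,2]*1.7)]
    print(t,len(h),np.round(np.median(h,axis=0),4),'ymax',np.round(np.percentile(h[:,1],97),4),[round(float(h[abs(h[:,1]-y)<.008][:,0].mean()),4) for y in (.15,.165,.18)])
E
```

```text
scene0 106 [0.3946 0.1688 0.0647] ymax 0.1945 [0.3895, 0.3933, 0.3976]
sc7 103 [0.3946 0.169  0.0648] ymax 0.1945 [0.3891, 0.3926, 0.3965]
e2scene 102 [0.3901 0.1694 0.0651] ymax 0.1952 [0.3862, 0.3887, 0.3933]
side0 44 [0.3852 0.167  0.0646] ymax 0.1926 [0.3809, 0.3843, 0.39]
d13side 44 [0.3854 0.1688 0.0648] ymax 0.1913 [0.3814, 0.3846, 0.39]
e2side 46 [0.382  0.1695 0.0648] ymax 0.194 [0.3781, 0.3801, 0.3843]
```

```bash
python3 -m pendant '[[0.03,0,0.02,0],[0.06,0,0.05,0],[0.06,0,0.08,0],[0.06,0,0.11,0],[0.06,0,0.12,0]]' 0.04; python3 -m pendant '[[0,0,0.02,0],[0,0,0.04,0],[0,0,0.055,0],[0,0,0.061,0],[0,0,0.061,0]]'; python3 -m pendant '[[0,0,0,0],[0,0,0,0],[0,0,0,0],[0,0,0,0],[0,0,0,0]]' 0.002;  python3 -m pendant '[[0,0,0,0],[0,0,0,0]]'
```

```text
t: 20.42
eef_pos: [0.4396, 0.1236, 0.0701]
orientation: [-3.139, -0.01, 3.14]
wrist_force: [-1.0, -0.6, -0.4]
opening: 0.04
grasp_force: 0.0
t: 20.83
eef_pos: [0.4435, 0.1243, 0.0131]
orientation: [-3.141, -0.005, 3.139]
wrist_force: [-0.3, -0.5, -0.7]
opening: 0.0402
grasp_force: 0.0
t: 21.25
eef_pos: [0.4461, 0.1249, 0.0159]
orientation: [3.141, 0.002, 3.139]
wrist_force: [-0.9, 0.2, 1.8]
opening: 0.0137
grasp_force: 30.0
t: 21.42
eef_pos: [0.446, 0.1249, 0.0158]
orientation: [3.141, 0.001, 3.139]
wrist_force: [-1.3, -1.7, 4.9]
opening: 0.0137
grasp_force: 30.0
```

```bash
python3 -m pendant '[[-0.005,0,-0.004,0],[-0.02,0,-0.006,0],[-0.035,0,-0.006,0],[-0.048,0,-0.006,0],[-0.055,0,-0.006,0]]'; python3 -m pendant '[[0,0,0,0],[0,0,0.003,0],[0,0,0.005,0],[0,0,0.005,0]]'; python3 -m pendant '[[0,0,0,0],[0,0,0,0],[0,0,0,0],[0,0,0,0]]' 0.04; python3 -m pendant '[[0,0,-0.03,0],[0,0,-0.07,0],[0,0,-0.11,0],[0,0,-0.15,0],[0,0,-0.18,0]]'; python3 - <<'E'
from h import *
for n in ('scene','side'):
    c,im,d=grab(n,'g1'+n);P=cloud(c,d);I=im.astype(int)
    m=(P[...,0]>.41)&(P[...,0]<.6)&(P[...,1]>.08)&(P[...,1]<.17)&(P[...,2]>.045)&(P[...,2]<.08)&(I[...,0]>I[...,2]*1.7)
    q=P[m]; print(n,len(q),cv2.minAreaRect((q[:,:2]*1000).astype(np.float32)),np.percentile(q[:,2],[5,50,95]))
    m=(P[...,0]>.42)&(P[...,0]<.69)&(P[...,1]>.08)&(P[...,1]<.18)&(P[...,2]>.018)&(P[...,2]<.042)&(I.min(-1)>100)&(I.max(-1)-I.min(-1)<60)
    q=P[m]; print(len(q),cv2.minAreaRect((q[:,:2]*1000).astype(np.float32)),np.percentile(q[:,2],[5,50,95]))
    # lid
    m=(P[...,0]>.655)&(P[...,0]<.73)&(P[...,1]>-.31)&(P[...,1]<-.17)&(P[...,2]>.08)&(P[...,2]<.25)
    q=P[m]; l=np.polyfit(q[:,2],q[:,0],1); print('lid x at z=.08,.18',np.polyval(l,[.08,.18]).round(4),'top',np.percentile(q[:,2],[98,99.9]).round(3),'y',np.percentile(q[:,1],[1,99]).round(3))
E
```

```text
t: 21.83
eef_pos: [0.5017, 0.1246, 0.021]
orientation: [3.142, 0.001, 3.139]
wrist_force: [0.7, -0.7, -1.6]
opening: 0.0137
grasp_force: 30.0
t: 22.17
eef_pos: [0.4993, 0.1245, 0.0159]
orientation: [-3.141, -0.001, 3.14]
wrist_force: [-0.4, -1.2, 3.4]
opening: 0.0136
grasp_force: 30.0
t: 22.5
eef_pos: [0.4999, 0.1247, 0.0159]
orientation: [3.142, -0.0, 3.14]
wrist_force: [0.6, 0.6, -0.4]
opening: 0.0384
grasp_force: 0.0
t: 22.92
eef_pos: [0.5011, 0.1248, 0.1996]
orientation: [3.141, 0.003, 3.139]
wrist_force: [0.7, -0.1, -0.7]
opening: 0.0399
grasp_force: 0.0
scene 94 ((485.2366943359375, 124.57148742675781), (12.451936721801758, 75.86955261230469), 89.39244079589844) [0.06198375 0.06621749 0.07136009]
170 ((582.4133911132812, 123.51422119140625), (67.88836669921875, 97.41266632080078), 89.62693786621094) [0.01949892 0.02902495 0.03950807]
lid x at z=.08,.18 [0.6792 0.6957] top [0.194 0.198] y [-0.302 -0.184]
side 108 ((479.0765380859375, 122.55851745605469), (18.26076889038086, 77.22867584228516), 87.30342864990234) [0.05388799 0.06281787 0.06609164]
152 ((579.2693481445312, 122.15885925292969), (73.20812225341797, 95.36768341064453), 88.71931457519531) [0.01863985 0.02482016 0.03409545]
lid x at z=.08,.18 [0.6729 0.6904] top [0.189 0.196] y [-0.304 -0.185]
```

```bash
python3 -m pendant '[[0,-0.01,-0.04,0],[-0.025,-0.04,-0.07,0],[-0.05,-0.07,-0.07,0],[-0.08,-0.1,-0.07,0],[-0.11,-0.128,-0.07,0]]' 0; python3 -m pendant '[[-0.026,-0.031,0,0],[-0.052,-0.062,0,0],[-0.078,-0.093,0,0],[-0.104,-0.124,0,0],[-0.13,-0.155,0,0]]'; python3 -m pendant '[[-0.004,-0.035,0,0],[-0.004,-0.07,0,0],[-0.004,-0.086,0,0],[-0.004,-0.086,0,0]]'
```

```text
t: 23.43
eef_pos: [0.6081, -0.0024, 0.2661]
orientation: [-3.142, 0.001, 3.14]
wrist_force: [-0.2, 0.0, 0.2]
opening: 0.0086
grasp_force: 0.0
t: 23.85
eef_pos: [0.7373, -0.1579, 0.2637]
orientation: [3.141, -0.002, 3.139]
wrist_force: [0.8, 0.3, 0.4]
opening: 0.0004
grasp_force: 0.0
t: 24.18
eef_pos: [0.7395, -0.2465, 0.2632]
orientation: [-3.141, -0.003, 3.135]
wrist_force: [-0.5, -0.4, 0.2]
opening: 0.0003
grasp_force: 0.0
```

```bash
python3 -m pendant '[[0,0,0.03,0],[0,0,0.065,0],[0,0,0.1,0],[0,0,0.125,0],[0,0,0.129,0]]'; python3 -m pendant '[[0,0,0,0],[0.02,0,0,0],[0.035,0,0,0],[0.05,0,0,0],[0.065,0,0,0]]'; python3 -m pendant '[[0.01,0,0,0],[0.02,0,0.003,0],[0.03,0,0.006,0],[0.037,0,0.008,0],[0.037,0,0.008,0]]'; python3 - <<'E'
from h import *
c,im,d=grab('side','l1');P=cloud(c,d)
m=(P[...,0]>.55)&(P[...,0]<.73)&(P[...,1]>-.31)&(P[...,1]<-.27)&(P[...,2]>.085)&(P[...,2]<.25)
q=P[m]; l=np.polyfit(q[:,2],q[:,0],1); print(len(q),'lid',l,np.polyval(l,[.08,.15]).round(4),q[:,2].max()); print(manip.sense()['eef_pos'])
E
```

```text
t: 24.6
eef_pos: [0.7362, -0.2387, 0.1287]
orientation: [3.136, -0.011, 3.14]
wrist_force: [-1.0, 0.0, -1.4]
opening: -0.0001
grasp_force: 0.0
t: 25.02
eef_pos: [0.6778, -0.2419, 0.1412]
orientation: [-3.14, 0.007, 3.14]
wrist_force: [1.1, 0.2, -0.6]
opening: 0.0002
grasp_force: 0.6
t: 25.43
eef_pos: [0.6384, -0.2421, 0.1305]
orientation: [-3.141, 0.001, 3.139]
wrist_force: [-0.1, -0.3, -0.2]
opening: 0.0006
grasp_force: 0.0
307 lid [-0.24039473  0.67137799] [0.6521 0.6353] 0.2497501516198843
[ 0.63892932 -0.24213255  0.13033192]
```

```bash
python3 -m pendant '[[0.012,0,0.009,0],[0.024,0,0.022,0],[0.034,0,0.034,0],[0.042,0,0.048,0],[0.046,0,0.06,0]]'; python3 -m pendant '[[0.002,0,0.008,0],[0.003,0,0.014,0],[0.003,0,0.018,0],[0.003,0,0.018,0]]'
```

```text
t: 25.9
eef_pos: [0.593, -0.2423, 0.0691]
orientation: [-3.141, 0.001, 3.139]
wrist_force: [0.2, -1.2, 0.7]
opening: 0.0004
grasp_force: 0.4
t: 26.23
eef_pos: [0.5899, -0.2419, 0.0503]
orientation: [3.141, -0.0, 3.139]
wrist_force: [0.9, 0.5, 0.4]
opening: 0.0004
grasp_force: 0.0
```

```bash
python3 -m pendant '[[0,0,0.002,0],[0,0,0.003,0],[0,0,0.003,0]]'; python3 - <<'E'
from h import *
for n in ('side','scene'):
    c,im,d=grab(n,'l2'+n);P=cloud(c,d)
    m=(P[...,0]>.56)&(P[...,0]<.68)&(P[...,1]>-.305)&(P[...,1]<-.27)&(P[...,2]>.05)&(P[...,2]<.25)
    q=P[m]; l=np.polyfit(q[:,0],q[:,2],1); print(n,len(q),np.polyval(l,[.56,.67]).round(4),np.percentile(q[:,2],[2,98]))
E
```

```text
t: 26.48
eef_pos: [0.5907, -0.2422, 0.0497]
orientation: [-3.141, 0.001, 3.14]
wrist_force: [-1.9, 1.1, 5.4]
opening: 0.0009
grasp_force: 2.7
side 1013 [0.1629 0.0783] [0.05262909 0.2440261 ]
scene 589 [0.1481 0.0883] [0.05545019 0.23826505]
```

```bash
python3 -m pendant '[[0,0,0.001,0],[0,0,0.0015,0],[0,0,0.0015,0]]'; python3 -m pendant '[[0,0,-0.03,0],[0,0,-0.07,0],[0.03,0,-0.11,0],[0.06,0,-0.15,0],[0.1,0,-0.17,0]]'; python3 -m pendant '[[0.04,0,0,0],[0.06,0,0,0],[0.06,0,0,0]]'; python3 - <<'E'
from h import *
for n in ('side','scene'):
    c,im,d=grab(n,'z'+n);P=cloud(c,d);I=im.astype(int);c0,im0,d0=load(n+'0');P0=cloud(c0,d0);I0=im0.astype(int)
    m=(P[...,0]>.57)&(P[...,0]<.67)&(P[...,1]>-.295)&(P[...,1]<-.19)&(P[...,2]>.05)&(P[...,2]<.15)
    q=P[m]; A=np.c_[q[:,:2],np.ones(len(q))]; l=np.linalg.lstsq(A,q[:,2],rcond=None)[0]; print(n,'lid plane slope x,y',l[:2].round(3),'z mid',round(float(l@[.62,-.243,1]),4))
    def rect(Q,x0,x1,y0,y1,z0,z1):
        q=Q[(Q[...,0]>x0)&(Q[...,0]<x1)&(Q[...,1]>y0)&(Q[...,1]<y1)&(Q[...,2]>z0)&(Q[...,2]<z1)]
        return len(q),(np.percentile(q,[2,50,98],axis=0)[:,:2]*1000).round().tolist() if len(q)>5 else ''
    for nm,a in dict(bottle=(.66,.78,.17,.29,.06,.21),mug=(.70,.82,.07,.18,.05,.11),cards=(.7,.86,-.22,-.1,.012,.03),chalk=(.37,.46,-.19,-.11,.012,.03),chips=(.4,.6,-.45,-.33,.03,.06),coaster=(.55,.8,-.5,-.32,.004,.02)).items():
        print(nm,rect(P0,*a),rect(P,*a))
    m=(P[...,0]>.535)&(P[...,0]<.71)&(P[...,1]>-.075)&(P[...,1]<.045)&(P[...,2]<.045)&(I.min(-1)>150)
    k,lab,st,ce=cv2.connectedComponentsWithStats(m.astype(np.uint8)); print(' tray',[(int(st[i,4]),np.round(P[lab==i].mean(0),3).tolist()) for i in range(1,k) if st[i,4]>8])
s=manip.sense();print(s['t'],s['eef_pos'],s['wrist_force'])
E
```

```text
t: 26.83
eef_pos: [0.5907, -0.2422, 0.0495]
orientation: [-3.141, 0.001, 3.14]
wrist_force: [-4.9, 2.5, 11.6]
opening: 0.0002
grasp_force: 6.0
t: 27.25
eef_pos: [0.5073, -0.2426, 0.2107]
orientation: [-3.139, 0.006, 3.141]
wrist_force: [-0.3, -1.0, 0.8]
opening: 0.0006
grasp_force: 0.0
t: 27.5
eef_pos: [0.4423, -0.2417, 0.2077]
orientation: [-3.14, 0.001, 3.138]
wrist_force: [0.8, -1.5, -0.8]
opening: 0.0002
grasp_force: 0.0
side lid plane slope x,y [-0.    -0.001] z mid 0.0802
bottle (473, [[688.0, 192.0], [707.0, 215.0], [753.0, 246.0]]) (407, [[688.0, 198.0], [704.0, 217.0], [727.0, 245.0]])
mug (362, [[722.0, 90.0], [757.0, 124.0], [802.0, 168.0]]) (111, [[721.0, 91.0], [727.0, 125.0], [786.0, 164.0]])
cards (10, [[733.0, -139.0], [739.0, -132.0], [747.0, -127.0]]) (246, [[752.0, -190.0], [786.0, -161.0], [820.0, -128.0]])
chalk (63, [[410.0, -160.0], [418.0, -150.0], [433.0, -137.0]]) (62, [[408.0, -161.0], [420.0, -150.0], [432.0, -137.0]])
chips (228, [[435.0, -439.0], [450.0, -423.0], [472.0, -403.0]]) (233, [[435.0, -440.0], [449.0, -423.0], [472.0, -404.0]])
coaster (524, [
[... 378 characters left out ...]
) (649, [[727.0, 92.0], [766.0, 130.0], [805.0, 171.0]])
cards (764, [[738.0, -189.0], [783.0, -158.0], [826.0, -126.0]]) (753, [[738.0, -189.0], [783.0, -158.0], [825.0, -126.0]])
chalk (53, [[413.0, -159.0], [427.0, -146.0], [437.0, -136.0]]) (53, [[413.0, -160.0], [426.0, -146.0], [437.0, -135.0]])
chips (137, [[440.0, -438.0], [461.0, -418.0], [478.0, -401.0]]) (136, [[438.0, -436.0], [462.0, -417.0], [477.0, -401.0]])
coaster (649, [[577.0, -482.0], [658.0, -404.0], [781.0, -347.0]]) (655, [[594.0, -480.0], [660.0, -406.0], [773.0, -349.0]])
 tray [(48, [0.654, -0.046, 0.022]), (51, [0.685, -0.044, 0.022])]
27.6 [ 0.44542514 -0.24199065  0.20719862] [ 0.31008714 -0.27012124  0.28916103]
```

```bash
python3 -c "
from workcell import manip; print(manip.job_done())"
```

```text
the job is handed in; nothing more can be done
None
```

The job is handed in at about 28 s: four dice went into the box, two stayed in the tray, the lid is shut flat, and the scoop lies right way up on the table. Along the way the falling scoop nudged the look-alike scoop's handle about 4 mm, which I left, and one press of the held scoop on the table read 42 N at the wrist (the 40 N limit is for the arm and gripper body).

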